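Unlatch the bead drawer and mix the beads

ROBOT

A 7-joint arm with a two-finger parallel gripper is mounted at the origin on the work surface. World frame = base frame: x ahead of the robot, y to its left, z up, the work surface at z = 0. Lengths are in m, angles in degrees, forces in N, time in s.
With the tool pointing down it reaches from about 0.425 to 0.875 m from the base axis. Payload 4.7 kg.
Tool frame: the origin (TCP) lies midway between the tips of the shut fingers; the grasp point (between the pads) lies 19 mm behind it (env.tcp_to_grasp is the distance from the TCP to the grasp point, in m); z points along the fingers, x is the direction in which the jaws open and shut, and the axes are right-handed (so a half turn about z gives the same grasp; the last joint's range is limited). The gripper opens to 87 mm and grips with 3 to 60 N. Pads are 19 mm wide; open, the fingers measure 117 mm over their backs; the gripper's body (75 mm by 190 mm) begins 51 mm behind the grasp point.
Start: joints at [73.23, 18.392, -4.016, 83.108, 1.295, 78.541, -3.26], TCP at [0.196, -0.62, 0.223] pointing down, gripper open.
Joint ranges: [-163.93, 163.93], [-17.29, 119.83], [-79.2, 71.16], [3.27, 140.29], [-89.18, 269.18], [5.43, 117.66], [-154.24, 154.24]. Speed limits (degrees/s): [147.25, 147.25, 180, 180, 180, 180, 180].

INTERFACE

Orientations are given as [roll, pitch, yaw] about the fixed x, y, z axes, in that order (R = Rz(yaw) Ry(pitch) Rx(roll)).
In Python, from cell import env, viewer gives the robot as it stands.
- The arm moves only by the shell command python3 -m pendant 'ROWS' [OPENING] [FORCE]. ROWS is JSON, a list of rows, each a list of 6 numbers: the shift along the tool's x, y, z each as a share of 0.1 m, from -1 to 1, then the turn, a rotation vector about the tool's x, y, z each as a share of 90 degrees, from -1 to 1. A call has exactly 8 rows; each row is the pose to reach, as a shift and turn from the pose commanded when the call began, along the tool's axes at that moment; what a row does not reach only later rows make up. A row lasts 1/8 s, in which the tool goes at most 62.5 mm and 10.7 degrees, less where a joint would pass 70% of its speed; a pose out of reach is approached as far as the arm can. A call with a number of a shift or a turn outside -1 to 1 is refused whole. A call with a gripper value outside its range is refused whole. OPENING is the finger opening in mm, from 0 to 87, set as the call begins (- or left out, the last holds). The fingers move at their own pace and stop on an object; FORCE is the grip in N (left out, the last holds). Time passes only in rows, so rows that repeat a pose let the fingers close, or fill a call up. It gives the time, the measured TCP pose, the force and the opening at its end, in the units of the state.
- env.get_obs(): the state, without advancing time (a new reading comes with each control period).
- viewer.read_camera(name): name is "scene" or "top" or "wrist"; returns a dict with "frame" (420x560x3 uint8, red, green, blue), "fx", "fy", "cx", "cy" (pixels), "view" (4x4, takes a point from world to camera coordinates); the wrist camera has in their place "hand_eye" (4x4, takes a point from camera to tool coordinates, whose origin is the TCP and whose axes are the tool frame's). Camera axes: x right, y down, z forward; pixel columns grow to the right and rows downward; lengths in m; the calibration is good to about 2 mm. The wrist camera is an equidistant fisheye: a pixel r from the principal point sees the ray r / f radians off the axis. A picture is of the moment at which its call begins: read the wrist's pose just before it. There is no depth.
- env.sign_off(): hands the job in, once; it reports no verdict.
The state is a dict: "time_s": time; "qpos": joint angles; "joint_velocities": joint speeds; "effort": joint torques, N m; "tool_pos": TCP position; "tool_rot": TCP orientation; "force": force on the tool from outside, world axes, zero at the start; "wrist_torque": the same for the moment, N m; "grip_width": finger opening in m.
Only numpy, scipy, OpenCV 4.12 (cv2) and the standard library are available. Lean on these libraries where they do the work, as an engineer would, in place of code of your own. Each camera call takes 0.05 s, during which the arm holds its last target.

TASK

Mix a bead sample for the class: take the stirring rod, push it down through the slot in the bead cabinet's roof to press the hidden catch so that the drawer springs open, and put every coloured bead from the drawer into the pot with the plain ones. Once all are in, stir them with the rod held low among the beads, a couple of full turns anticlockwise (seen from above). Finish with the rod standing in its stand, all beads in the pot and the drawer pushed shut until it catches, without knocking the other things on the table out of place.

Things in the scene. Friction and masses are not known exactly. Their poses are not given: they have to be found in the camera images.
- rod: The stirring rod, standing upright in its stand. Origin at the centre of its bottom tip, z axis up along the rod. From the tip up: round steel shaft 8 mm in diameter and 80 mm long, brass collar 32 mm in diameter and 5 mm thick (80 to 85 mm above the tip), red square handle 20 x 20 mm (sides along the rod's own x and y) from 85 to 145 mm above the tip. About 60 g.
- rod_tip (a point): The bottom tip of the rod's shaft, on its axis (same point as the rod's origin).
- stand: Fixed wooden rod stand, 80 x 80 x 88 mm tall, origin at the centre of its underside. A round hole 15 mm in diameter with a 4 mm chamfer goes straight down through its centre; the rod's collar rests on its top (z = 88 mm), so that the rod's tip hangs 8 mm above the table.
- cabinet: Fixed low plywood bead cabinet, 180 mm deep (own x from -85 mm to +95 mm), 250 mm wide (own y), 74 mm tall, origin on the table; own x points away from the drawer front, so the drawer comes out along own -x. The flat roof has the catch slot near the rear edge.
- slot (a point): Centre of the slot in the cabinet's roof, at the roof's top face (74 mm above the table): a vertical slot 13 mm wide (cabinet x) and 32 mm long (cabinet y) with a black rim; the roof is 6 mm thick. The orange catch tab lies hidden below the whole slot, its top 34 mm below the roof's top face (40 mm above the table).
- catch (a joint): How far the hidden tab is pressed straight down, 0 (rest) to 0.014 m. It is sprung, 2 N at rest and 6 N fully down, and comes back up by itself; from about 0.010 m down it lets the drawer go.
- drawer (a joint): How far the drawer is out: about 0 when shut and held by the catch, 0.12 m fully open. A spring (about 4 N) slides it fully out by itself in a second or two once the catch lets go, and holds it out. Pushed back against the spring all the way in to its stop (-0.004 m; it takes about 10 N over the last 15 mm, where the catch is ridden down), the catch snaps in again by itself and holds the drawer shut within about 2 mm of 0.
- drawer_front (a point): Centre of the outer face of the blue drawer front, 40 mm above the table; it moves with the drawer. The front is 250 mm wide, from 5 to 71 mm above the table and 8 mm thick; flat, with a thin black strip but no handle.
- drawer_floor (a point): Centre of the drawer's inner floor, 10 mm above the table; it moves with the drawer. Inside, the drawer measures 110 mm (cabinet x) by 220 mm (cabinet y); its side walls are only 8 mm high above the floor and 5 mm thick, its front wall rises to 71 mm and its rear wall to 60 mm above the table.
- pot: Fixed white round mixing pot, origin at the centre of its underside, axes parallel to the world's; outside radius 76 mm at the foot and 80 mm at the rim, 70 mm tall, wall 4 mm, inner floor 5 mm above the table.
- bead1: Chunky red drum-shaped bead, 28 mm in diameter and 28 mm tall, origin at its centre, own z along the drum's axis (upright at first, with a small dark bore). About 20 g. At first standing on the floor of the shut drawer, in a row across it; not every start has it.
- bead2: Chunky yellow drum-shaped bead, 28 mm in diameter and 28 mm tall, origin at its centre, own z along the drum's axis (upright at first, with a small dark bore). About 20 g. At first standing on the floor of the shut drawer, in a row across it; not every start has it.
- bead3: Chunky green drum-shaped bead, 28 mm in diameter and 28 mm tall, origin at its centre, own z along the drum's axis (upright at first, with a small dark bore). About 20 g. At first standing on the floor of the shut drawer, in a row across it; not every start has it.
- bead4: Chunky blue drum-shaped bead, 28 mm in diameter and 28 mm tall, origin at its centre, own z along the drum's axis (upright at first, with a small dark bore). About 20 g. At first standing on the floor of the shut drawer, in a row across it; not every start has it.
- bead5: Chunky orange drum-shaped bead, 28 mm in diameter and 28 mm tall, origin at its centre, own z along the drum's axis (upright at first, with a small dark bore). About 20 g. At first standing on the floor of the shut drawer, in a row across it; not every start has it.
- plain1: Plain light-wood bead, same drum shape (28 x 28 mm, origin at its centre), already in the pot.
- plain2: Plain light-wood bead, same drum shape (28 x 28 mm, origin at its centre), already in the pot.
- plain3: Plain light-wood bead, same drum shape (28 x 28 mm, origin at its centre), already in the pot.
- tape: Bystander, not part of the job: a roll of paper tape, 100 mm across, 24 mm high, loose, origin at its underside.
- glue: Bystander, not part of the job: a white glue bottle, 56 mm across, 130 mm tall, loose, origin at its underside.
- eraser: Bystander, not part of the job: a white eraser, 50 x 24 x 13 mm, loose, origin at its underside.
- marker: Bystander, not part of the job: a marker pen, about 128 mm long, 16 mm thick, origin 45 mm from its black end, loose, origin at its underside.
- paintjar: Bystander, not part of the job: a paint jar, 60 mm across, 70 mm tall, loose, origin at its underside.
- woodblock: Bystander, not part of the job: a wooden block, 60 x 45 x 50 mm, loose, origin at its underside.
Things that resemble listed ones, but are neither listed nor needed, are in the scene too. Several things have the shape of the pot; the one meant has the colours described above.

How it is judged:
By the outcome, as a careful person would: the job done as asked, in the order asked, and still so for the second after the job is handed in, with the robot touching nothing.
Of bead1, bead2, bead3, bead4, bead5 only 3 to 5 are there at a start; the rules pass over those that are not, and their reading is None.
At some moment in a run one of bead1, bead2, bead3, bead4, bead5 may be knocked a few centimetres aside while the robot is not near it.
It also fails if it takes over 210 s, if anything falls off the work surface, if the arm or the gripper's body presses on something with over 40 N, if the wrist force passes 120 N, or if a joint passes its speed limit or range.

## Working session

There is one attempt and no reset: what is moved stays moved. The work goes in short steps, Python scripts to look and compute and a shell command to move; the robot and the scene stay as the last step left them, time stands still between calls to the robot, and variables do not carry over. Pictures are saved under pics/ and viewed, and the job is handed in when it is done.

```bash
ls; mkdir -p pics
cat > h.py <<'E'
import numpy as np,cv2
from cell import env,viewer
from scipy.spatial.transform import Rotation as R
def snap(n,out,crop=None,scale=1):
    o=env.get_obs();c=viewer.read_camera(n);f=c["frame"][:,:,::-1]
    if crop: x0,y0,x1,y1=crop; f=f[y0:y1,x0:x1]
    if scale!=1: f=cv2.resize(f,None,fx=scale,fy=scale,interpolation=cv2.INTER_CUBIC)
    cv2.imwrite("pics/"+out,f); return o,c
def ray(c,u,v,o=None):
    if "view" in c:
        T=np.linalg.inv(c["view"]); d=np.array([(u-c["cx"])/c["fx"],(v-c["cy"])/c["fy"],1.])
    else:
        x=u-c["cx"];y=v-c["cy"];th=np.hypot(x/c["fx"],y/c["fy"]);ph=np.arctan2(y/c["fy"],x/c["fx"])
        d=np.array([np.sin(th)*np.cos(ph),np.sin(th)*np.sin(ph),np.cos(th)])
        W=np.eye(4);W[:3,:3]=R.from_euler('xyz',o["tool_rot"],degrees=True).as_matrix();W[:3,3]=o["tool_pos"]
        T=W@c["hand_eye"]
    return T[:3,3],T[:3,:3]@d
def onz(c,u,v,z,o=None):
    p,d=ray(c,u,v,o); return p+d*(z-p[2])/d[2]
def proj(c,P):
    q=c["view"]@np.r_[P,1]; return c["fx"]*q[0]/q[2]+c["cx"],c["fy"]*q[1]/q[2]+c["cy"]
def move_to(P,yaw=None):
    "shift in tool axes /0.1 from current pose"
    o=env.get_obs();M=R.from_euler('xyz',o["tool_rot"],degrees=True).as_matrix()
    print("shift",np.round(M.T@(np.array(P)-o["tool_pos"])/0.1,3))
    if yaw is not None:
        G=R.from_euler('xyz',[180,0,yaw],degrees=True)
        print("turn",np.round((R.from_matrix(M).inv()*G).as_rotvec(degrees=True)/90,3))
E
python3 - <<'E'
from h import *
o=env.get_obs();print(o)
for n in["scene","top","wrist"]:
    o,c=snap(n,n+"0.png",scale=1.4)
    print({k:v for k,v in c.items() if k!="frame"})
E
```

```text
pics
{'time_s': 0.0, 'qpos': array([73.23045252, 18.43822451, -4.01512373, 83.17491895,  1.29605411,
       78.54230908, -3.25968338]), 'joint_velocities': array([-0.03296188, -0.0661339 ,  0.01269589, -0.00184907, -0.00011866,
       -0.04973842, -0.01457539]), 'effort': array([-1.42497947e-04, -4.91291893e+01, -4.03847108e-01, -3.12533891e+01,
       -6.40511164e-02,  4.35802387e-02,  1.36190197e-04]), 'tool_pos': array([ 0.19606613, -0.61913301,  0.2214708 ]), 'tool_rot': array([ 1.79992978e+02,  1.10149693e-01, -7.24205692e+01]), 'force': array([-0.48937795,  0.28692709, -0.25171765]), 'wrist_torque': array([ 0.03111132, -0.03507227, -0.0613465 ]), 'grip_width': 0.08687037735754735}
{'fx': 467.499119247436, 'fy': 467.499119247436, 'cx': 284.4907179432903, 'cy': 213.3098907200395, 'view': array([[ 2.61998308e-01,  9.65068323e-01, -1.33188190e-04,
        -8.74979582e-02],
       [ 7.79309130e-01, -2.11649502e-01, -5.89815029e-01,
        -2.97013868e-01],
       [-5.69239991e-01,  1.54426745e-01, -8.07538366e-01,
         1.89358364e+00],
       [ 0.00000000e+00,  0.00000000e+00, 
[... 159 characters left out ...]
ay([[-0.01318135, -0.99990694,  0.00351536, -0.02892825],
       [-0.99841605,  0.01296923, -0.05474652,  0.45610606],
       [ 0.05469584, -0.00423142, -0.9984941 ,  1.19747226],
       [ 0.        ,  0.        ,  0.        ,  1.        ]])}
{'fx': 325.19226210127806, 'fy': 325.19226210127806, 'cx': 276.5272282903138, 'cy': 205.45344600421612, 'hand_eye': array([[ 9.99999449e-01,  8.20212890e-04, -6.55523001e-04,
        -2.24881584e-04],
       [-5.99049325e-04,  9.58420357e-01,  2.85359530e-01,
        -7.84918458e-02],
       [ 8.62322153e-04, -2.85358980e-01,  9.58420320e-01,
        -1.61188863e-01],
       [ 0.00000000e+00,  0.00000000e+00,  0.00000000e+00,
         1.00000000e+00]])}
```

View pics/scene0.png

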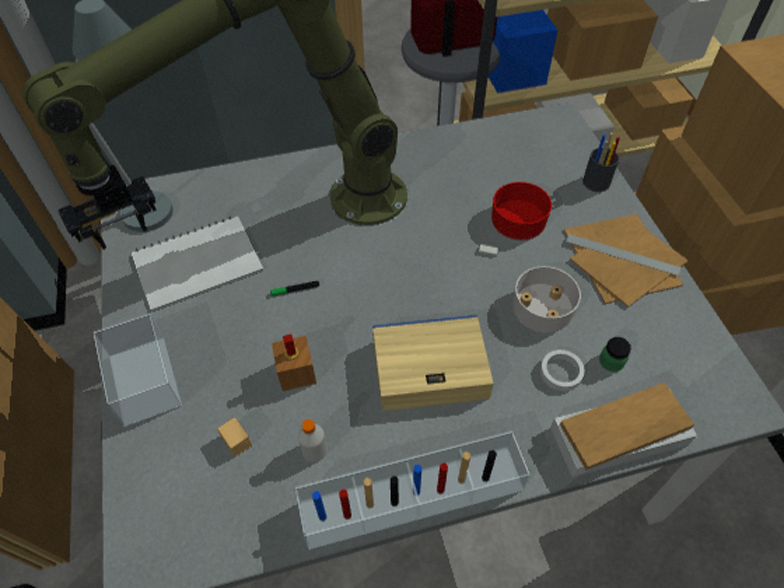

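View pics/top0.png

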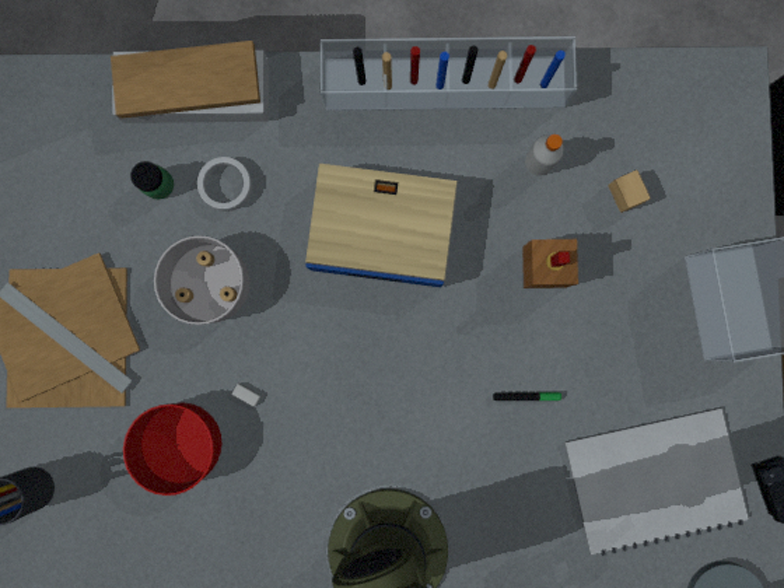

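View pics/wrist0.png

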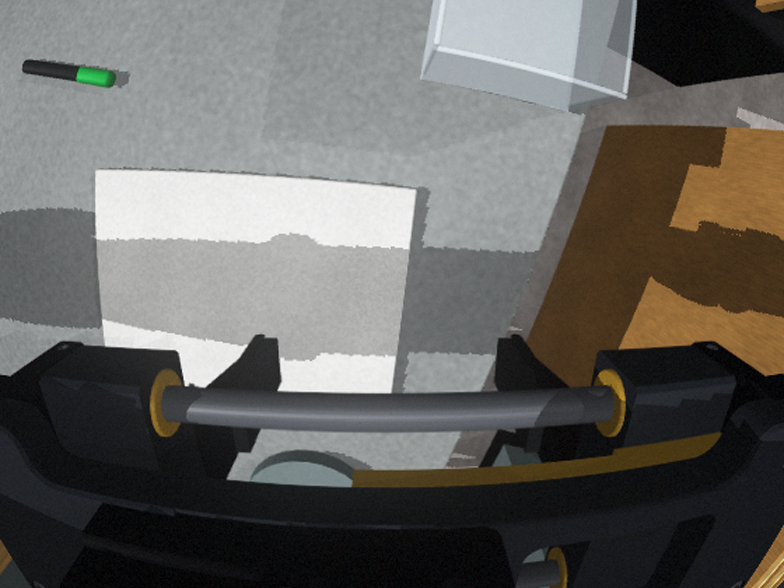

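The pot candidates in the top picture are the white round one at about (200,280), with plain beads in it, and the red one at (172,448). There is a dish by the robot too. The white one matches the description. Next I'll enlarge the pot, stand and slot.

Run:
```python
from h import *
c=viewer.read_camera("top");f=c["frame"][:,:,::-1]
a=cv2.resize(f[150:220,360:430],None,fx=8,fy=8,interpolation=cv2.INTER_CUBIC)
cv2.imwrite("pics/t_stand.png",a)
b=cv2.resize(f[105:215,100:340],None,fx=3.3,fy=3.3,interpolation=cv2.INTER_CUBIC)
cv2.imwrite("pics/t_cab.png",b)
c=viewer.read_camera("scene");f=c["frame"][:,:,::-1]
a=cv2.resize(f[220:290,170:250],None,fx=8,fy=8,interpolation=cv2.INTER_CUBIC)
cv2.imwrite("pics/s_stand.png",a)
```

```text
(no output)
```

View pics/t_stand.png

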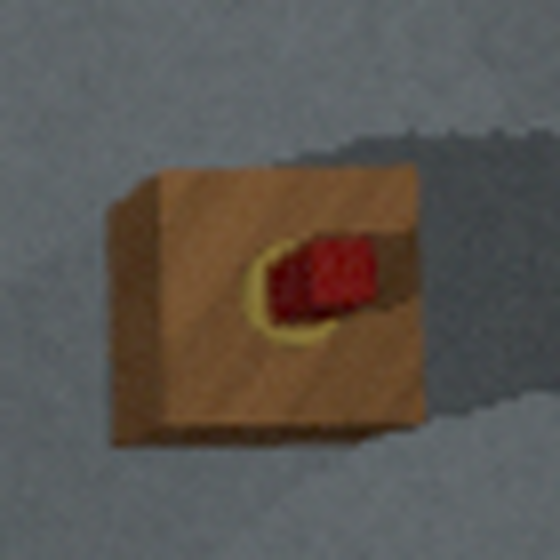

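View pics/t_cab.png

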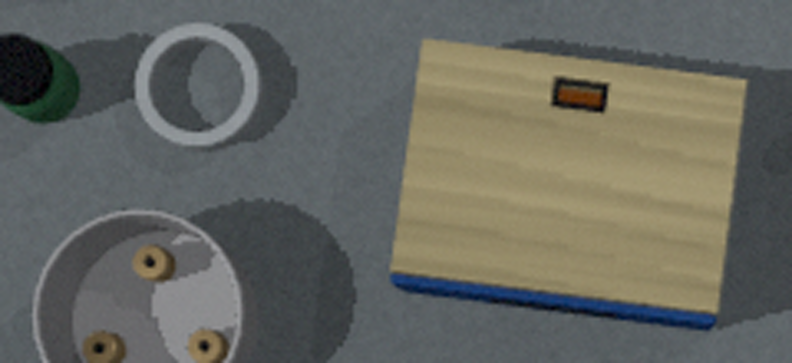

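View pics/s_stand.png

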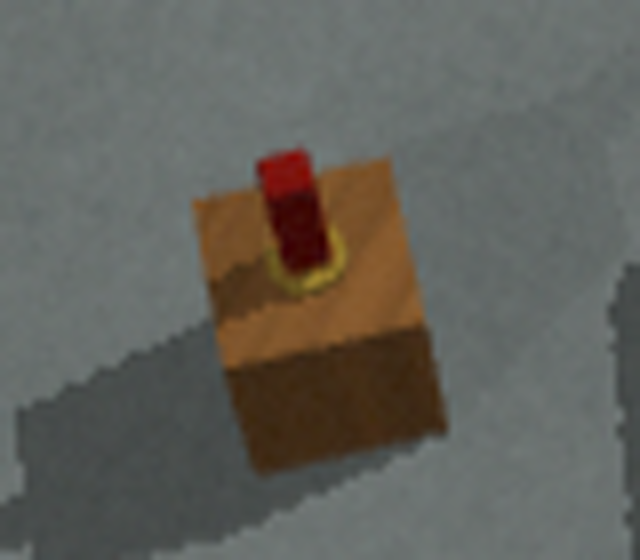

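Run:
```python
from h import *
c=viewer.read_camera("top")
def P(x,y,s,x0,y0,z): return onz(c,x0+(x+.5)/s-.5,y0+(y+.5)/s-.5,z)
st=np.array([P(x,y,8,360,150,.088) for x,y in[(162,172),(416,168),(424,418),(164,424)]])
print(st.round(4),st.mean(0).round(4))
h=np.array([P(x,y,8,360,150,.153) for x,y in[(318,240),(376,240),(374,300),(318,306)]])
print(h.round(4),h.mean(0).round(4))
r=np.array([P(x,y,3.3,100,105,.074) for x,y in[(423,40),(746,79),(717,312),(391,272)]])
print(r.round(4),r.mean(0).round(4))
s=np.array([P(x,y,3.3,100,105,.074) for x,y in[(554,77),(608,84),(605,112),(552,104)]])
print(s.round(4),s.mean(0).round(4))
p=np.array([P(x,y,1.4,0,0,.07) for x,y in[(155,279),(244,279),(200,237),(200,323)]])
print(p.round(4),p[:2].mean(0),p[2:].mean(0))
# cross-check in scene camera
c=viewer.read_camera("scene")
f=lambda x,y,z:onz(c,170+(x+.5)/8-.5,220+(y+.5)/8-.5,z)
st=np.array([f(x,y,.088) for x,y in[(193,201),(390,157),(424,328),(226,370)]]);print(st.round(4),st.mean(0))
h=np.array([f(x,y,.153) for x,y in[(257,161),(304,150),(313,184),(266,196)]]);print(h.round(4),h.mean(0))
```

```text
[[ 0.5593 -0.2645  0.088 ]
 [ 0.5596 -0.3434  0.088 ]
 [ 0.4818 -0.3437  0.088 ]
 [ 0.481  -0.2633  0.088 ]] [ 0.5204 -0.3037  0.088 ]
[[ 0.529  -0.2962  0.153 ]
 [ 0.5288 -0.3131  0.153 ]
 [ 0.5112 -0.312   0.153 ]
 [ 0.5096 -0.2957  0.153 ]] [ 0.5197 -0.3042  0.153 ]
[[ 0.7042  0.1131  0.074 ]
 [ 0.671  -0.1335  0.074 ]
 [ 0.4926 -0.1084  0.074 ]
 [ 0.5262  0.1384  0.074 ]] [0.5985 0.0024 0.074 ]
[[ 0.6743  0.0132  0.074 ]
 [ 0.6684 -0.028   0.074 ]
 [ 0.6468 -0.0254  0.074 ]
 [ 0.6535  0.0149  0.074 ]] [ 0.6608 -0.0063  0.074 ]
[[0.4997 0.4085 0.07  ]
 [0.4977 0.2494 0.07  ]
 [0.5744 0.3284 0.07  ]
 [0.4199 0.3277 0.07  ]] [0.49869317 0.32892619 0.07      ] [0.49716826 0.3280454  0.07      ]
[[ 0.4837 -0.3414  0.088 ]
 [ 0.4837 -0.2617  0.088 ]
 [ 0.5656 -0.2633  0.088 ]
 [ 0.564  -0.3408  0.088 ]] [ 0.52423719 -0.30177806  0.088     ]
[[ 0.5157 -0.3115  0.153 ]
 [ 0.5155 -0.2933  0.153 ]
 [ 0.5316 -0.2926  0.153 ]
 [ 0.5323 -0.3107  0.153 ]] [ 0.52379838 -0.30202671  0.153     ]
```

```bash
python3 -m pendant '[[-0.06,-0.12,0,0,0,-0.1],[-0.12,-0.24,0,0,0,-0.2],[-0.18,-0.36,0,0,0,-0.3],[-0.25,-0.5,0,0,0,-0.4],[-0.31,-0.62,0,0,0,-0.5],[-0.37,-0.74,0,0,0,-0.6],[-0.43,-0.86,0,0,0,-0.7],[-0.5,-1,0,0,0,-0.805]]' 60 30
python3 - <<'E'
from h import *
move_to([.522,-.303,.2],0)
E
```

```text
time_s: 1.35
tool_pos: [0.2766, -0.5416, 0.2226]
tool_rot: [180.0, 0.0, 0.3]
force: [-0.7, 0.3, 0.7]
grip_width: 0.0605
shift [ 2.467 -2.372  0.225]
turn [0.    0.    0.004]
```

```bash
python3 -m pendant '[[0.125,-0.12,0,0,0,0],[0.25,-0.24,0,0,0,0],[0.375,-0.36,0,0,0,0],[0.5,-0.48,0,0,0,0],[0.625,-0.6,0,0,0,0],[0.75,-0.72,0,0,0,0],[0.875,-0.84,0,0,0,0],[1,-0.97,0,0,0,0]]'
python3 -m pendant '[[0.125,-0.12,0,0,0,0],[0.25,-0.24,0,0,0,0],[0.375,-0.36,0,0,0,0],[0.5,-0.48,0,0,0,0],[0.625,-0.6,0,0,0,0],[0.75,-0.72,0,0,0,0],[0.875,-0.84,0,0,0,0],[1,-0.97,0,0,0,0]]'
python3 -m pendant '[[0.125,-0.1,0,0,0,0],[0.25,-0.2,0,0,0,0],[0.35,-0.3,0,0,0,0],[0.47,-0.43,0,0,0,0],[0.47,-0.43,0,0,0,0],[0.47,-0.43,0,0,0,0],[0.47,-0.43,0,0,0,0],[0.47,-0.43,0,0,0,0]]'
python3 - <<'E'
from h import *
o,c=snap("wrist","w1.png",scale=1.4)
E
```

```text
time_s: 2.35
tool_pos: [0.3773, -0.4439, 0.2225]
tool_rot: [180.0, -0.0, 0.0]
force: [-0.2, 0.5, -1.0]
grip_width: 0.0599
time_s: 3.35
tool_pos: [0.4772, -0.3469, 0.2225]
tool_rot: [180.0, 0.0, 0.0]
force: [-0.7, -0.3, -0.5]
grip_width: 0.06
time_s: 4.35
tool_pos: [0.523, -0.3053, 0.2226]
tool_rot: [180.0, 0.0, -0.0]
force: [-0.2, 0.3, 0.3]
grip_width: 0.0602
```

View pics/w1.png

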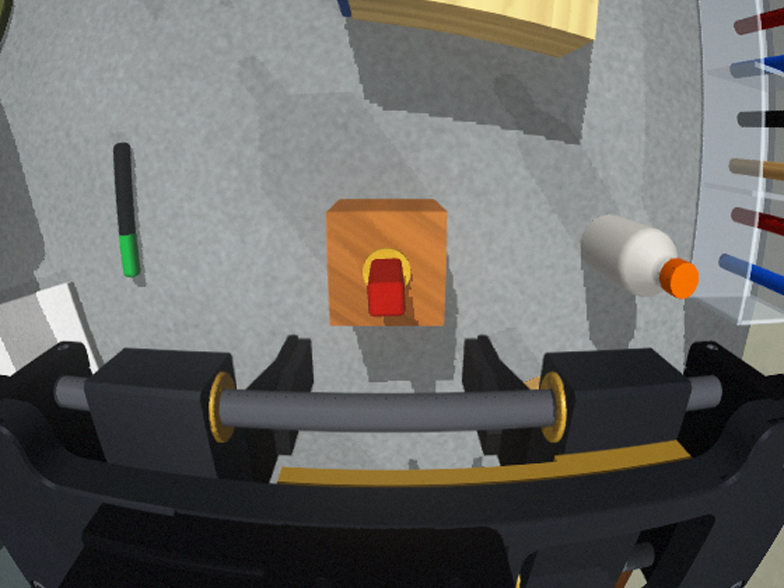

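The rod handle top is at about (386,298), square to the tool, and the stand top runs from (328,211) to (446,325).

Run:
```python
from h import *
o=env.get_obs();c=viewer.read_camera("wrist")
f=lambda x,y,z:onz(c,(x+.5)/1.4-.5,(y+.5)/1.4-.5,z,o)
h=np.array([f(x,y,.153) for x,y in[(368,281),(404,280),(405,315),(369,316)]]);print(h.round(4),h.mean(0))
h=np.array([f(x,y,.088) for x,y in[(328,211),(446,211),(445,325),(330,325)]]);print(h.round(4),h.mean(0))
move_to([.523,-.3035,.109],0)
```

```text
[[ 0.5128 -0.2913  0.153 ]
 [ 0.5318 -0.2907  0.153 ]
 [ 0.5325 -0.3103  0.153 ]
 [ 0.5131 -0.3109  0.153 ]] [ 0.52255658 -0.30081377  0.153     ]
[[ 0.4841 -0.2619  0.088 ]
 [ 0.5614 -0.2619  0.088 ]
 [ 0.5634 -0.3415  0.088 ]
 [ 0.4829 -0.3415  0.088 ]] [ 0.52294837 -0.30170103  0.088     ]
shift [-1.000e-03 -1.600e-02  1.136e+00]
turn [ 0.  0. -0.]
```

```bash
python3 -m pendant '[[0,-0.03,0.12,0,0,0],[0,-0.03,0.25,0,0,0],[0,-0.03,0.38,0,0,0],[0,-0.03,0.5,0,0,0],[0,-0.03,0.62,0,0,0],[0,-0.03,0.75,0,0,0],[0,-0.03,0.87,0,0,0],[0,-0.03,1,0,0,0]]' 60 30
python3 -m pendant '[[0,0,0.13,0,0,0],[0,0,0.13,0,0,0],[0,0,0.13,0,0,0],[0,0,0.13,0,0,0],[0,0,0.13,0,0,0],[0,0,0.13,0,0,0],[0,0,0.13,0,0,0],[0,0,0.13,0,0,0]]' 60 40
python3 -m pendant '[[0,0,0,0,0,0],[0,0,0,0,0,0],[0,0,0,0,0,0],[0,0,0,0,0,0],[0,0,0,0,0,0],[0,0,0,0,0,0],[0,0,0,0,0,0],[0,0,0,0,0,0]]' 10 40
```

```text
time_s: 5.45
tool_pos: [0.5235, -0.3017, 0.1218]
tool_rot: [180.0, -0.0, 0.0]
force: [0.6, -0.4, 0.3]
grip_width: 0.0599
time_s: 6.45
tool_pos: [0.5234, -0.3017, 0.1096]
tool_rot: [180.0, -0.0, 0.0]
force: [-0.1, 0.4, 0.3]
grip_width: 0.0597
time_s: 7.45
tool_pos: [0.5233, -0.3016, 0.1095]
tool_rot: [180.0, 0.0, 0.0]
force: [0.1, -0.5, 0.4]
grip_width: 0.0195
```

```bash
python3 -m pendant '[[0,0,-0.12,0,0,0],[0,0,-0.25,0,0,0],[0,0,-0.38,0,0,0],[0,0,-0.5,0,0,0],[0,0,-0.62,0,0,0],[0,0,-0.75,0,0,0],[0,0,-0.87,0,0,0],[0,0,-1,0,0,0]]'
python3 -m pendant '[[0.05,-0.12,0,0,0,0],[0.1,-0.25,0,0,0,0],[0.15,-0.37,0,0,0,0],[0.23,-0.5,0,0,0,0],[0.3,-0.62,0,0,0,0],[0.35,-0.75,0,0,0,0],[0.4,-0.87,0,0,0,0],[0.46,-1,0,0,0,0]]'
python3 -m pendant '[[0.05,-0.12,0,0,0,0],[0.1,-0.25,0,0,0,0],[0.15,-0.37,0,0,0,0],[0.23,-0.5,0,0,0,0],[0.3,-0.62,0,0,0,0],[0.35,-0.75,0,0,0,0],[0.4,-0.87,0,0,0,0],[0.46,-1,0,0,0,0]]'
python3 - <<'E'
from h import *
o,c=snap("wrist","w2.png",scale=1.4)
E
```

```text
time_s: 8.45
tool_pos: [0.5233, -0.3016, 0.2103]
tool_rot: [-180.0, 0.0, 0.0]
force: [-0.1, 0.0, -0.2]
grip_width: 0.0198
time_s: 9.45
tool_pos: [0.5696, -0.201, 0.2095]
tool_rot: [180.0, 0.0, 0.0]
force: [0.1, -1.0, -0.2]
grip_width: 0.0202
time_s: 10.45
tool_pos: [0.6156, -0.1009, 0.2095]
tool_rot: [180.0, 0.0, 0.0]
force: [-0.1, -0.2, -0.7]
grip_width: 0.0194
```

View pics/w2.png

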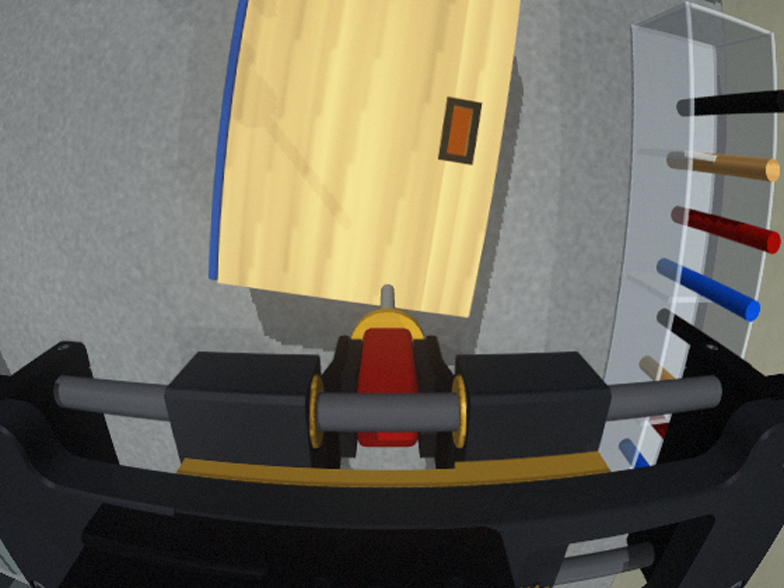

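The slot rim centre is at (460,130) and the rod tip at (387,287).

Run:
```python
from h import *
o=env.get_obs();c=viewer.read_camera("wrist")
f=lambda x,y,z:onz(c,(x+.5)/1.4-.5,(y+.5)/1.4-.5,z,o)
h=np.array([f(x,y,.074) for x,y in[(447,97),(482,102),(473,164),(438,159)]]);print(h.round(4),h.mean(0))
print(f(387,289,.108))
move_to(h.mean(0))
```

```text
[[ 0.6543  0.0207  0.074 ]
 [ 0.6773  0.0185  0.074 ]
 [ 0.672  -0.0229  0.074 ]
 [ 0.6488 -0.0203  0.074 ]] [ 0.66310208 -0.00098256  0.074     ]
[ 0.61617098 -0.09794642  0.108     ]
shift [ 0.475 -0.976  1.358]
```

```bash
python3 -m pendant '[[0.06,-0.12,0,0,0,0],[0.12,-0.25,0,0,0,0],[0.18,-0.37,0,0,0,0],[0.24,-0.5,0,0,0,0],[0.3,-0.62,0,0,0,0],[0.37,-0.75,0,0,0,0],[0.43,-0.87,0.1,0,0,0],[0.47,-0.97,0.22,0,0,0]]'
python3 - <<'E'
from h import *
o,c=snap("wrist","w3.png",crop=(220,130,340,250),scale=5)
f=c["frame"]
o,c=snap("scene","s3.png",crop=(270,210,370,300),scale=6)
o,c=snap("top","t3.png",crop=(200,90,350,210),scale=5)
E
```

```text
time_s: 11.55
tool_pos: [0.6625, -0.0036, 0.1866]
tool_rot: [-180.0, 0.0, 0.1]
force: [-0.2, 0.5, -0.2]
grip_width: 0.0197
```

View pics/w3.png

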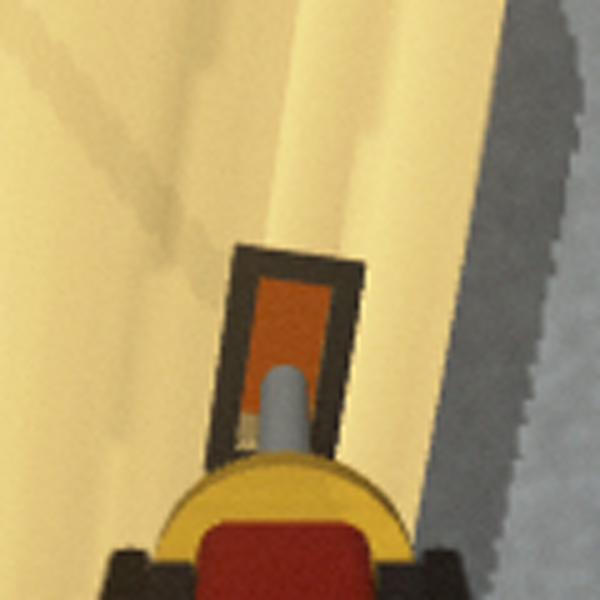

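View pics/s3.png

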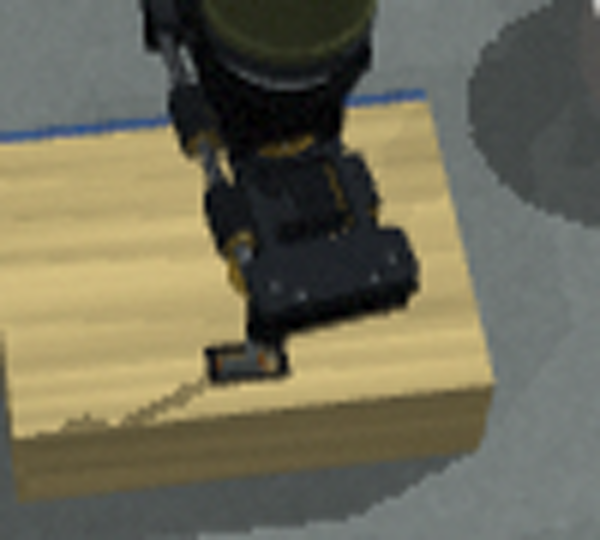

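The rod is centred over the slot (rod at x≈284, slot centreline ≈286 in the crop). Pressing down now.

```bash
python3 -m pendant '[[0,0,0.06,0,0,0],[0,0,0.12,0,0,0],[0,0,0.2,0,0,0],[0,0,0.28,0,0,0],[0,0,0.36,0,0,0],[0,0,0.42,0,0,0],[0,0,0.46,0,0,0],[0,0,0.5,0,0,0]]'
python3 -m pendant '[[0,0,0.02,0,0,0],[0,0,0.04,0,0,0],[0,0,0.06,0,0,0],[0,0,0.08,0,0,0],[0,0,0.08,0,0,0],[0,0,0.08,0,0,0],[0,0,0.08,0,0,0],[0,0,0.08,0,0,0]]'
python3 - <<'E'
from h import *
o,c=snap("top","t4.png",scale=1.4)
E
```

```text
time_s: 12.7
tool_pos: [0.6623, -0.0045, 0.1382]
tool_rot: [180.0, -0.0, 0.0]
force: [-2.5, -0.1, 5.1]
grip_width: 0.0197
time_s: 13.7
tool_pos: [0.6624, -0.0046, 0.1297]
tool_rot: [180.0, -0.0, 0.0]
force: [-0.9, 0.9, 4.7]
grip_width: 0.0197
```

View pics/t4.png

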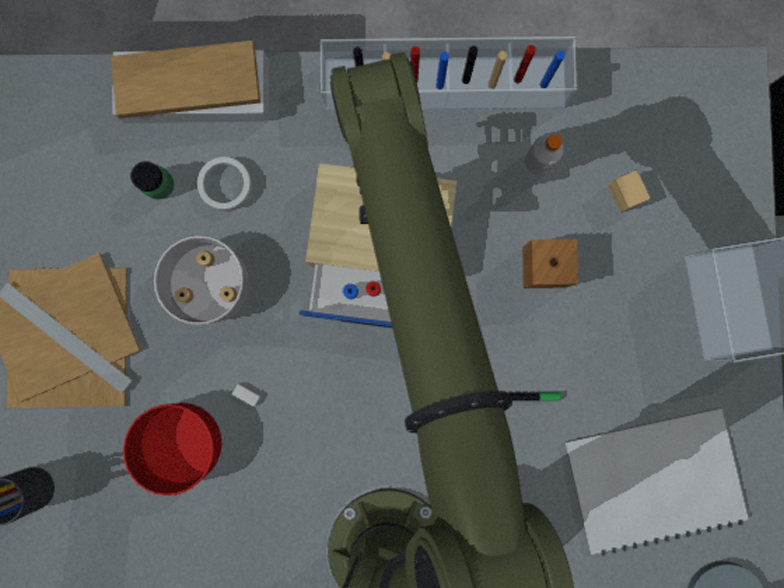

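The drawer is springing open, with blue at (350,291) and red at (373,288) visible. I'll return the rod to its stand.

```bash
python3 -m pendant '[[0,0,-0.12,0,0,0],[0,0,-0.24,0,0,0],[0,0,-0.36,0,0,0],[0,0,-0.48,0,0,0],[0,0,-0.6,0,0,0],[0,0,-0.72,0,0,0],[0,0,-0.8,0,0,0],[-0.04,0.1,-0.83,0,0,0]]'
python3 -m pendant '[[-0.05,0.12,0,0,0,0],[-0.1,0.25,0,0,0,0],[-0.15,0.37,0,0,0,0],[-0.23,0.5,0,0,0,0],[-0.3,0.62,0,0,0,0],[-0.35,0.75,0,0,0,0],[-0.4,0.87,0,0,0,0],[-0.46,1,0,0,0,0]]'
python3 -m pendant '[[-0.05,0.12,0,0,0,0],[-0.1,0.25,0,0,0,0],[-0.15,0.37,0,0,0,0],[-0.23,0.5,0,0,0,0],[-0.3,0.62,0,0,0,0],[-0.35,0.75,0,0,0,0],[-0.4,0.87,0,0,0,0],[-0.46,1,0,0,0,0]]'
python3 - <<'E'
from h import *
move_to([.5233,-.3016,.21],0)
E
```

```text
time_s: 14.75
tool_pos: [0.6584, -0.0136, 0.2132]
tool_rot: [-180.0, -0.0, 0.1]
force: [0.1, 0.3, -0.2]
grip_width: 0.0201
time_s: 15.75
tool_pos: [0.612, -0.1153, 0.2126]
tool_rot: [-180.0, -0.0, 0.0]
force: [-0.2, -0.3, -0.9]
grip_width: 0.0199
time_s: 16.75
tool_pos: [0.5661, -0.2154, 0.2126]
tool_rot: [180.0, -0.0, 0.0]
force: [0.4, 0.1, -1.0]
grip_width: 0.0199
shift [-0.429  0.862  0.026]
turn [ 0. -0.  0.]
```

```bash
python3 -m pendant '[[-0.06,0.12,0,0,0,0],[-0.12,0.25,0,0,0,0],[-0.18,0.37,0,0,0,0],[-0.25,0.5,0,0,0,0],[-0.31,0.62,0,0,0,0],[-0.37,0.75,0,0,0,0],[-0.43,0.86,0,0,0,0],[-0.43,0.86,0,0,0,0]]'
python3 - <<'E'
from h import *
o,c=snap("wrist","w5.png",crop=(200,130,360,290),scale=4)
E
```

```text
time_s: 17.75
tool_pos: [0.5226, -0.3022, 0.2124]
tool_rot: [180.0, 0.0, -0.1]
force: [0.7, -0.1, -1.0]
grip_width: 0.0198
```

View pics/w5.png

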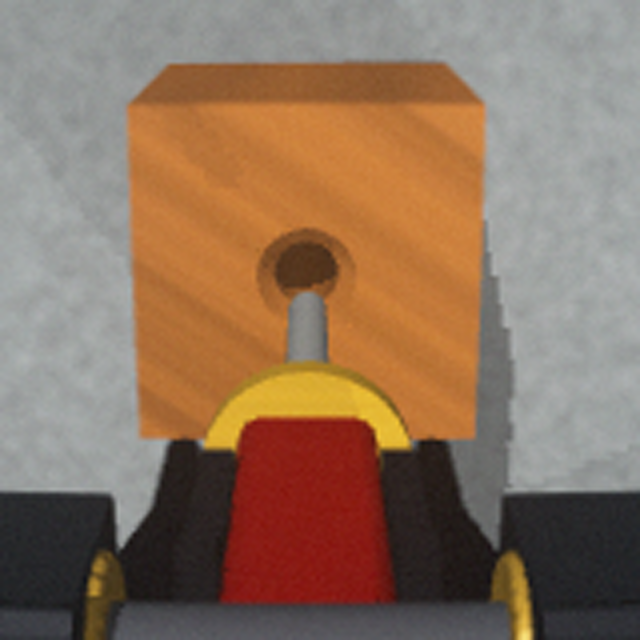

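```bash
python3 -m pendant '[[0.01,0,0.12,0,0,0],[0.01,0,0.25,0,0,0],[0.01,0,0.37,0,0,0],[0.01,0,0.5,0,0,0],[0.01,0,0.62,0,0,0],[0.01,0,0.75,0,0,0],[0.01,0,0.86,0,0,0],[0.01,0,0.97,0,0,0]]'
python3 -m pendant '[[0,0,0.02,0,0,0],[0,0,0.04,0,0,0],[0,0,0.06,0,0,0],[0,0,0.06,0,0,0],[0,0,0.06,0,0,0],[0,0,0.06,0,0,0],[0,0,0.06,0,0,0],[0,0,0.06,0,0,0]]'
```

```text
time_s: 18.8
tool_pos: [0.5244, -0.3007, 0.1149]
tool_rot: [180.0, -0.0, 0.0]
force: [-0.3, -0.9, -0.1]
grip_width: 0.0197
time_s: 19.8
tool_pos: [0.5244, -0.3007, 0.1096]
tool_rot: [180.0, -0.0, 0.0]
force: [-0.0, 0.6, -0.9]
grip_width: 0.0198
```

```bash
python3 -m pendant '[[0,0,0,0,0,0],[0,0,0,0,0,0],[0,0,0,0,0,0],[0,0,-0.1,0,0,0],[0,0,-0.3,0,0,0],[0,0,-0.5,0,0,0],[0,0,-0.75,0,0,0],[0,0,-1,0,0,0]]' 50 30
python3 - <<'E'
from h import *
o,c=snap("top","t6.png",scale=1.4)
f=c["frame"][175:245,205:315,::-1]
cv2.imwrite("pics/t6c.png",cv2.resize(f,None,fx=7,fy=7,interpolation=cv2.INTER_CUBIC))
E
```

```text
time_s: 20.8
tool_pos: [0.5248, -0.3008, 0.2122]
tool_rot: [179.9, -0.1, 0.0]
force: [-1.1, -0.7, 0.2]
grip_width: 0.05
```

View pics/t6.png

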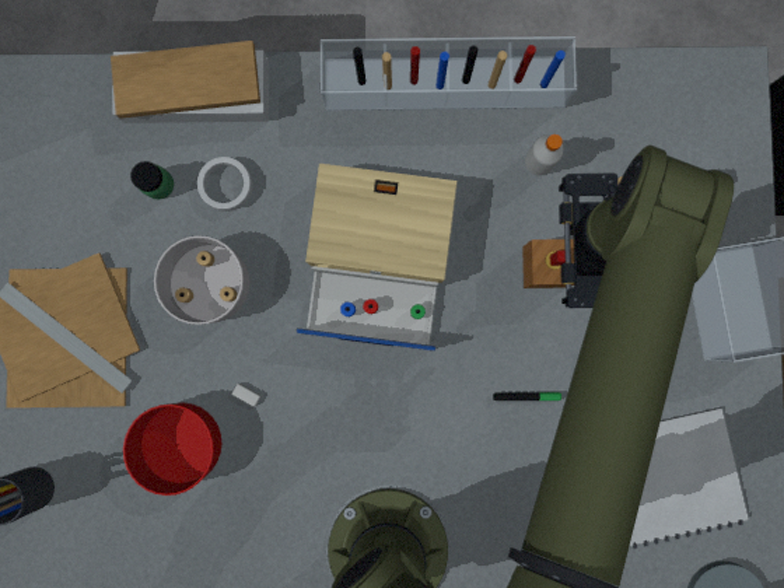

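View pics/t6c.png

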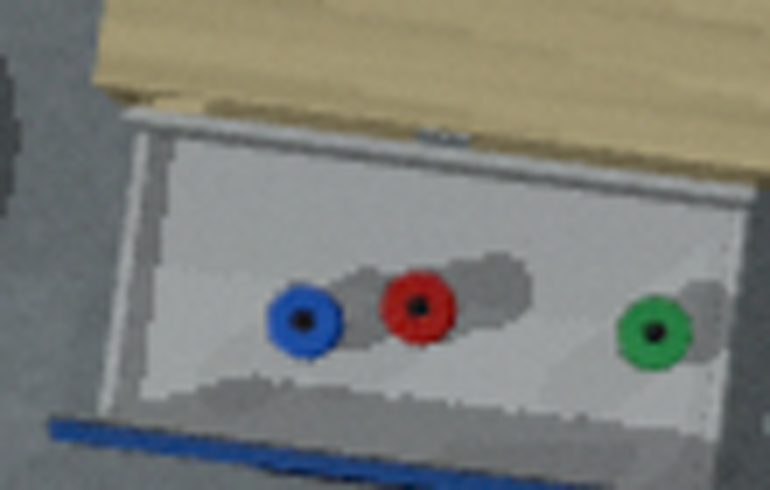

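Three beads are standing in the open drawer: blue (305,321), red (419,307) and green (655,332) in the crop.

Run:
```python
from h import *
c=viewer.read_camera("top")
f=lambda x,y,z:onz(c,205+(x+.5)/7-.5,175+(y+.5)/7-.5,z).round(4)
for n,x,y in[("blue",305,321),("red",419,307),("green",655,332)]: 
    p=f(x,y,.038); print(n,p,np.hypot(p[0],p[1]))
g=lambda x,y,z:onz(c,(x+.5)/1.4-.5,(y+.5)/1.4-.5,z).round(4)
print("front",g(297,330,.071),g(435,346,.071)); print("rear wall",f(130,118,.06),f(750,200,.06)); 
for x,y in[(205,258),(183,295),(229,294)]: print("plain",g(x,y,.033))
```

```text
blue [0.4433 0.067  0.038 ] 0.44833457372814783
red [0.4479 0.0251 0.038 ] 0.44860274185519644
green [ 0.4376 -0.0615  0.038 ] 0.4419004525908522
front [0.4052 0.1547 0.071 ] [ 0.3735 -0.0907  0.071 ]
rear wall [0.5166 0.1278 0.06  ] [ 0.484 -0.096  0.06 ]
plain [0.5411 0.3305 0.033 ]
plain [0.473  0.3708 0.033 ]
plain [0.4737 0.286  0.033 ]
```

```bash
python3 -m pendant '[[-0.05,-0.12,0,0,0,0],[-0.1,-0.25,0,0,0,0],[-0.14,-0.37,0,0,0,0],[-0.18,-0.5,0,0,0,0],[-0.22,-0.62,0,0,0,0],[-0.26,-0.75,0,0,0,0],[-0.3,-0.87,0,0,0,0],[-0.35,-1,0,0,0,0]]' 44 20
python3 -m pendant '[[-0.05,-0.12,0,0,0,0],[-0.1,-0.25,0,0,0,0],[-0.14,-0.37,0.05,0,0,0.02],[-0.18,-0.5,0.1,0,0,0.03],[-0.22,-0.62,0.2,0,0,0.05],[-0.26,-0.75,0.3,0,0,0.07],[-0.3,-0.87,0.4,0,0,0.09],[-0.35,-1,0.5,0,0,0.09]]'
python3 - <<'E'
from h import *
o,c=snap("wrist","w7.png",scale=1.4)
move_to([.4396,-.0615,.1],-8)
E
```

```text
time_s: 21.9
tool_pos: [0.4891, -0.1999, 0.2096]
tool_rot: [180.0, -0.0, 0.0]
force: [1.2, -0.5, 0.7]
grip_width: 0.0437
time_s: 22.9
tool_pos: [0.454, -0.0999, 0.159]
tool_rot: [180.0, -0.0, -8.0]
force: [0.2, -0.3, 0.3]
grip_width: 0.0441
shift [-0.176 -0.34   0.578]
turn [-0.001  0.002  0.001]
```

View pics/w7.png

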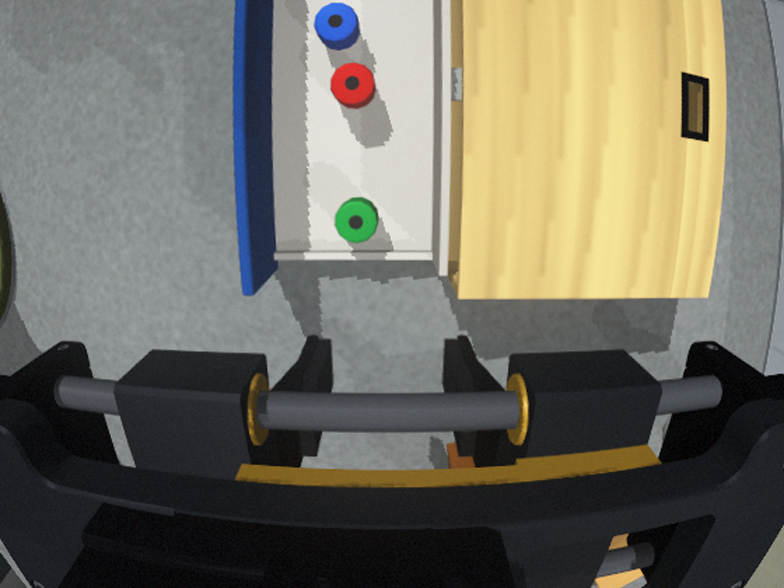

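In the wrist view the bore centres are green (356,222), red (352,83) and blue (335,21).

Run:
```python
from h import *
o=env.get_obs();c=viewer.read_camera("wrist")
f=lambda x,y,z:onz(c,(x+.5)/1.4-.5,(y+.5)/1.4-.5,z,o).round(4)
for n,x,y in[("green",356,221),("red",352,84),("blue",335,21)]: print(n,f(x,y,.038))
p=f(356,221,.038);move_to([p[0],p[1]-.001,.014],-8)
```

```text
green [ 0.4381 -0.0566  0.038 ]
red [0.4479 0.0283 0.038 ]
blue [0.443  0.0709 0.038 ]
shift [-0.202 -0.387  1.445]
turn [-0.     0.001  0.001]
```

```bash
python3 -m pendant '[[-0.05,-0.1,0,0,0,0],[-0.1,-0.2,0,0,0,0],[-0.15,-0.3,0.06,0,0,0],[-0.2,-0.37,0.12,0,0,0],[-0.2,-0.37,0.24,0,0,0],[-0.2,-0.37,0.36,0,0,0],[-0.2,-0.37,0.48,0,0,0],[-0.2,-0.37,0.6,0,0,0]]'
python3 -m pendant '[[0,0,0.12,0,0,0],[0,0,0.24,0,0,0],[0,0,0.36,0,0,0],[0,0,0.48,0,0,0],[0,0,0.6,0,0,0],[0,0,0.72,0,0,0],[0,0,0.8,0,0,0],[0,0,0.84,0,0,0]]'
python3 - <<'E'
from h import *
o,c=snap("wrist","w8.png",scale=1.4)
E
```

```text
time_s: 24.0
tool_pos: [0.4395, -0.0615, 0.0984]
tool_rot: [-180.0, 0.0, -8.1]
force: [-0.2, -0.4, -0.1]
grip_width: 0.0439
time_s: 25.0
tool_pos: [0.4395, -0.0612, 0.015]
tool_rot: [-180.0, 0.0, -8.1]
force: [-0.1, 0.5, 0.2]
grip_width: 0.0441
```

View pics/w8.png

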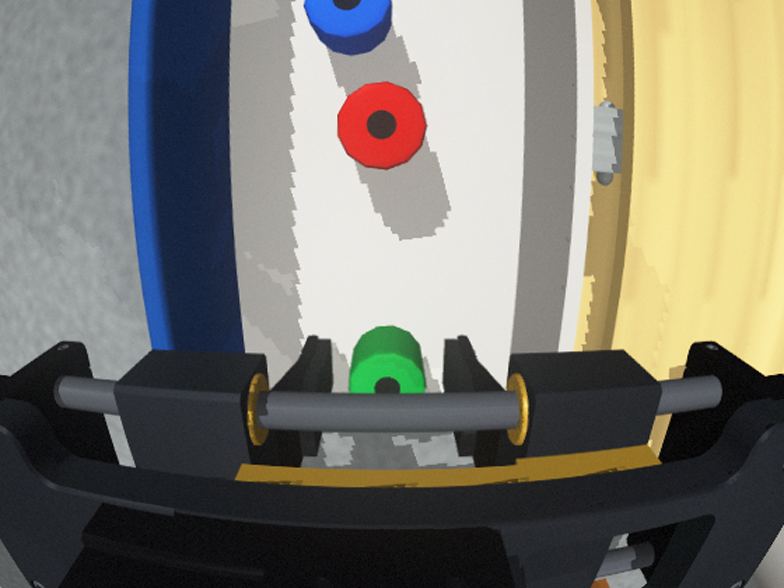

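Green sits between the fingers at x≈387.

```bash
python3 - <<'E'
from h import *
o=env.get_obs();c=viewer.read_camera("wrist")
f=lambda x,y,z:onz(c,(x+.5)/1.4-.5,(y+.5)/1.4-.5,z,o).round(4)
print(f(387,386,.038),f(381,124,.038))
E
python3 -m pendant '[[0,0,0,0,0,0],[0,0,0,0,0,0],[0,0,0,0,0,0],[0,0,0,0,0,0],[0,0,0,0,0,0],[0,0,0,0,0,0],[0,0,-0.05,0,0,0],[0,0,-0.15,0,0,0]]' 15 20
```

```text
[ 0.4395 -0.0586  0.038 ] [0.4498 0.0268 0.038 ]
time_s: 26.1
tool_pos: [0.439, -0.0611, 0.0305]
tool_rot: [-180.0, 0.1, -8.1]
force: [-0.7, 0.4, -0.7]
grip_width: 0.0274
```

```bash
python3 -m pendant '[[0,0,-0.2,0,0,0],[0,0,-0.4,0,0,0],[0,0,-0.6,0,0,0],[0.02,-0.1,-0.8,0,0,0],[0.04,-0.3,-0.85,0,0,0],[0.06,-0.5,-0.85,0,0,0],[0.08,-0.75,-0.85,0,0,0],[0.1,-1,-0.85,0,0,0]]'
python3 -m pendant '[[0.01,-0.12,0,0,0,0],[0.02,-0.25,0,0,0,0],[0.03,-0.37,0,0,0,0],[0.05,-0.5,0,0,0,0],[0.06,-0.62,0,0,0,0],[0.07,-0.75,0,0,0,0],[0.08,-0.87,0,0,0,0],[0.1,-1,0,0,0,0]]'
python3 -m pendant '[[0.01,-0.12,0,0,0,0],[0.02,-0.25,0,0,0,0],[0.03,-0.37,0,0,0,0],[0.05,-0.5,0,0,0,0],[0.06,-0.62,0,0,0,0],[0.07,-0.75,0,0,0,0],[0.08,-0.87,0,0,0,0],[0.1,-1,0,0,0,0]]'
python3 - <<'E'
from h import *
move_to([.518,.293,.042],0)
o,c=snap("wrist","w9.png",scale=1.4)
E
```

```text
time_s: 27.1
tool_pos: [0.4637, 0.037, 0.1161]
tool_rot: [180.0, -0.0, -8.1]
force: [0.5, -0.7, -0.6]
grip_width: 0.0275
time_s: 28.1
tool_pos: [0.4877, 0.1347, 0.1155]
tool_rot: [180.0, 0.0, -8.1]
force: [-0.2, -0.4, -0.4]
grip_width: 0.0277
time_s: 29.1
tool_pos: [0.5117, 0.2322, 0.1155]
tool_rot: [180.0, 0.0, -8.1]
force: [0.4, 0.3, -0.2]
grip_width: 0.027
shift [-0.023 -0.611  0.735]
turn [ 0.    0.   -0.09]
```

View pics/w9.png

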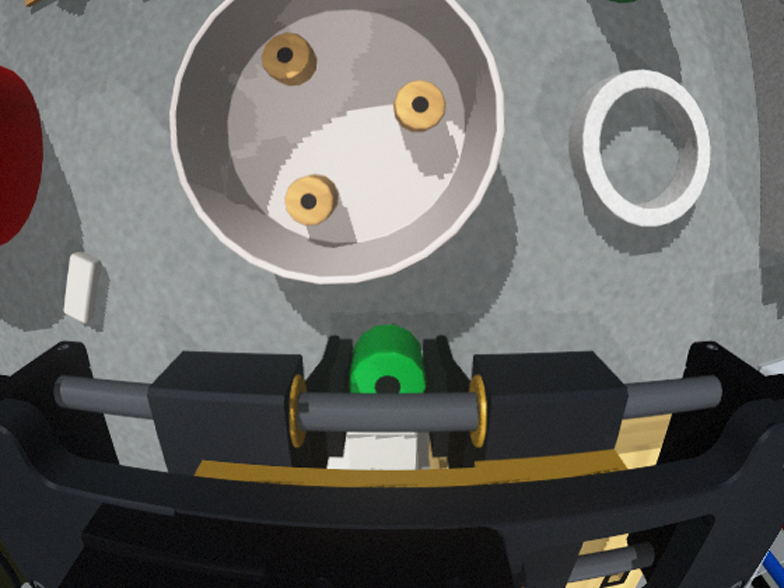

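The pot is ahead with three plain beads in it. I'll lower into the gap on its right and release.

```bash
python3 -m pendant '[[0,-0.15,0,0,0,0],[-0.01,-0.3,0,0,0,0],[-0.02,-0.45,0,0,0,0],[-0.02,-0.6,0.1,0,0,0],[-0.02,-0.61,0.25,0,0,0],[-0.02,-0.61,0.45,0,0,0],[-0.02,-0.61,0.65,0,0,0],[-0.02,-0.61,0.75,0,0,0]]'
python3 -m pendant '[[0,0,0,0,0,0],[0,0,0,0,0,0],[0,0,0,0,0,0],[0,0,-0.1,0,0,0],[0,0,-0.3,0,0,0],[0,0,-0.5,0,0,0],[0,0,-0.75,0,0,0],[0,0.1,-0.9,0,0,0]]' 40 20
python3 -m pendant '[[-0.01,0.12,0,0,0,0],[-0.02,0.25,0,0,0,0],[-0.03,0.37,0,0,0,0],[-0.05,0.5,0,0,0,0],[-0.06,0.62,0,0,0,0],[-0.07,0.75,0,0,0,0],[-0.08,0.87,0,0,0,0],[-0.1,1,0,0,0,0]]' 44
python3 - <<'E'
from h import *
o,c=snap("wrist","w10.png",scale=1.4)
move_to([.445,.069,.12],-8)
E
```

```text
time_s: 30.15
tool_pos: [0.5172, 0.2909, 0.0382]
tool_rot: [179.9, 0.1, -8.1]
force: [-1.2, -0.2, 0.9]
grip_width: 0.0276
time_s: 31.15
tool_pos: [0.5171, 0.2835, 0.1332]
tool_rot: [-179.9, -0.1, -8.0]
force: [-0.3, 0.5, -0.3]
grip_width: 0.0401
time_s: 32.15
tool_pos: [0.4926, 0.184, 0.1305]
tool_rot: [-180.0, -0.0, -8.1]
force: [0.2, -0.2, 0.1]
grip_width: 0.0441
shift [-0.308  1.185  0.106]
turn [ 0.001  0.    -0.002]
```

View pics/w10.png

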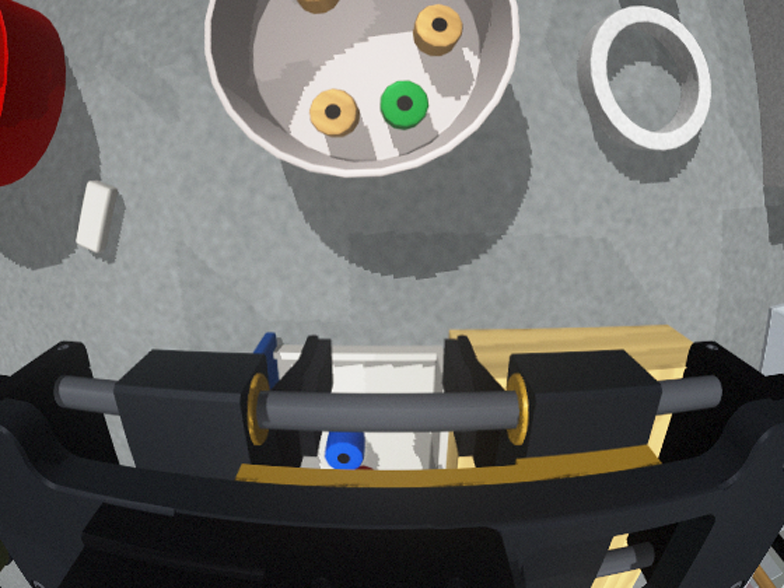

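```bash
python3 -m pendant '[[-0.04,0.12,0,0,0,0],[-0.08,0.25,0,0,0,0],[-0.12,0.37,0,0,0,0],[-0.16,0.5,0,0,0,0],[-0.2,0.62,0,0,0,0],[-0.24,0.75,0,0,0,0],[-0.28,0.87,0,0,0,0],[-0.31,1,0.2,0,0,0]]'
python3 - <<'E'
from h import *
o,c=snap("wrist","w11.png",scale=1.4)
c=viewer.read_camera("top");f=c["frame"][175:245,205:315,::-1]
cv2.imwrite("pics/t11.png",cv2.resize(f,None,fx=7,fy=7,interpolation=cv2.INTER_CUBIC))
E
```

```text
time_s: 33.2
tool_pos: [0.4489, 0.0894, 0.1115]
tool_rot: [180.0, -0.2, -8.1]
force: [-0.5, -0.3, -1.4]
grip_width: 0.0439
```

View pics/w11.png

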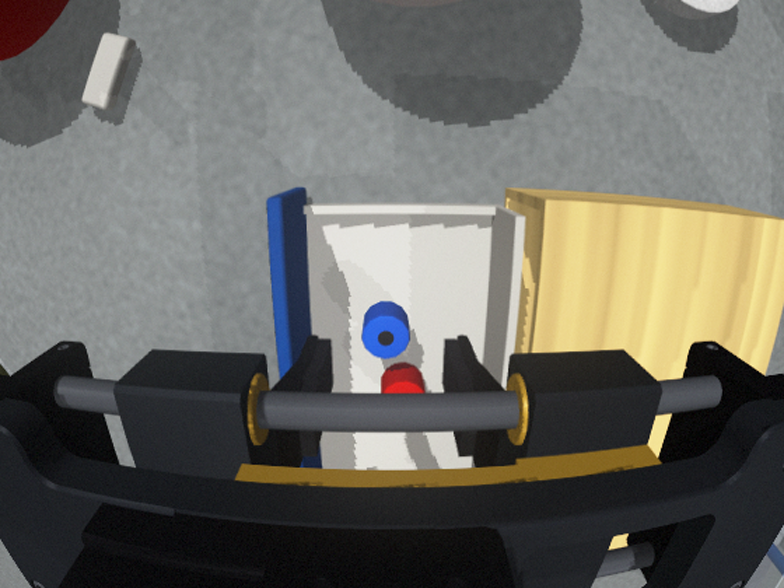

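View pics/t11.png

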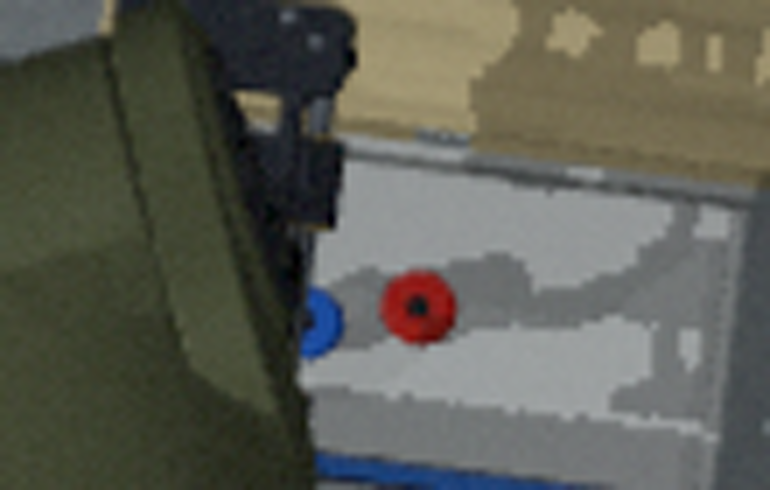

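Blue (385,338) and red are unchanged.

Run:
```python
from h import *
o=env.get_obs();c=viewer.read_camera("wrist")
f=lambda x,y,z:onz(c,(x+.5)/1.4-.5,(y+.5)/1.4-.5,z,o).round(4)
p=f(385,338,.038);print(p); move_to([p[0],.0685,.0145],-8)
```

```text
[0.4417 0.0691 0.038 ]
shift [-0.022  0.211  0.955]
turn [ 0.     0.001 -0.002]
```

```bash
python3 -m pendant '[[0,0.1,0,0,0,0],[0,0.2,0,0,0,0],[0,0.2,0.15,0,0,0],[0,0.2,0.3,0,0,0],[0,0.2,0.5,0,0,0],[0,0.2,0.7,0,0,0],[0,0.2,0.85,0,0,0],[0,0.2,0.95,0,0,0]]'
python3 -m pendant '[[0,0,0,0,0,0],[0,0,0,0,0,0],[0,0,0,0,0,0],[0,0,0,0,0,0],[0,0,0,0,0,0],[0,0,0,0,0,0],[0,0,-0.15,0,0,0],[0,0,-0.35,0,0,0]]' 15 20
python3 - <<'E'
from h import *
move_to([.47,.33,.11],0)
E
```

```text
time_s: 34.35
tool_pos: [0.4446, 0.0706, 0.0142]
tool_rot: [-180.0, 0.1, -8.0]
force: [0.1, 0.0, 0.5]
grip_width: 0.0439
time_s: 35.35
tool_pos: [0.4445, 0.0704, 0.051]
tool_rot: [-180.0, 0.1, -8.0]
force: [0.8, -0.2, 0.2]
grip_width: 0.0277
shift [-0.112 -2.606 -0.59 ]
turn [-0.     0.001 -0.089]
```

```bash
python3 -m pendant '[[0,-0.05,-0.3,0,0,0],[0,-0.15,-0.6,0,0,0],[0,-0.3,-0.6,0,0,0],[0,-0.45,-0.6,0,0,0],[-0.02,-0.6,-0.6,0,0,0],[-0.02,-0.75,-0.6,0,0,0],[-0.03,-0.9,-0.6,0,0,0],[-0.04,-1,-0.6,0,0,0]]'
python3 -m pendant '[[0,-0.12,0,0,0,0],[0,-0.25,0,0,0,0],[0,-0.37,0,0,0,0],[-0.02,-0.5,0,0,0,0],[-0.02,-0.62,0,0,0,0],[-0.03,-0.75,0,0,0,0],[-0.03,-0.87,0,0,0,0],[-0.04,-1,0,0,0,0]]'
python3 -m pendant '[[0,-0.15,0,0,0,0],[0,-0.3,0,0,0,0],[-0.01,-0.45,0,0,0,0],[-0.02,-0.6,0.1,0,0,0],[-0.02,-0.6,0.25,0,0,0],[-0.02,-0.6,0.45,0,0,0],[-0.02,-0.6,0.6,0,0,0],[-0.02,-0.6,0.68,0,0,0]]'
python3 -m pendant '[[0,0,0,0,0,0],[0,0,0,0,0,0],[0,0,0,0,0,0],[0,0,-0.1,0,0,0],[0,0,-0.3,0,0,0],[0,0,-0.5,0,0,0],[0,0,-0.75,0,0,0],[0,0.1,-0.9,0,0,0]]' 38 20
python3 - <<'E'
from h import *
o,c=snap("wrist","w12.png",scale=1.4)
move_to([.4495,.026,.11],-8)
E
```

```text
time_s: 36.35
tool_pos: [0.4551, 0.1706, 0.111]
tool_rot: [-180.0, -0.0, -8.0]
force: [0.1, -0.0, 0.5]
grip_width: 0.0277
time_s: 37.35
tool_pos: [0.4655, 0.2701, 0.1105]
tool_rot: [180.0, 0.0, -8.1]
force: [0.2, 0.4, 0.0]
grip_width: 0.0274
time_s: 38.35
tool_pos: [0.4714, 0.328, 0.0409]
tool_rot: [179.9, 0.1, -8.1]
force: [0.6, 0.0, -0.4]
grip_width: 0.0271
time_s: 39.35
tool_pos: [0.4708, 0.3203, 0.1352]
tool_rot: [-179.9, -0.1, -8.0]
force: [0.3, 0.1, 0.2]
grip_width: 0.0383
shift [0.191 2.928 0.26 ]
turn [-0.001 -0.003 -0.001]
```

View pics/w12.png

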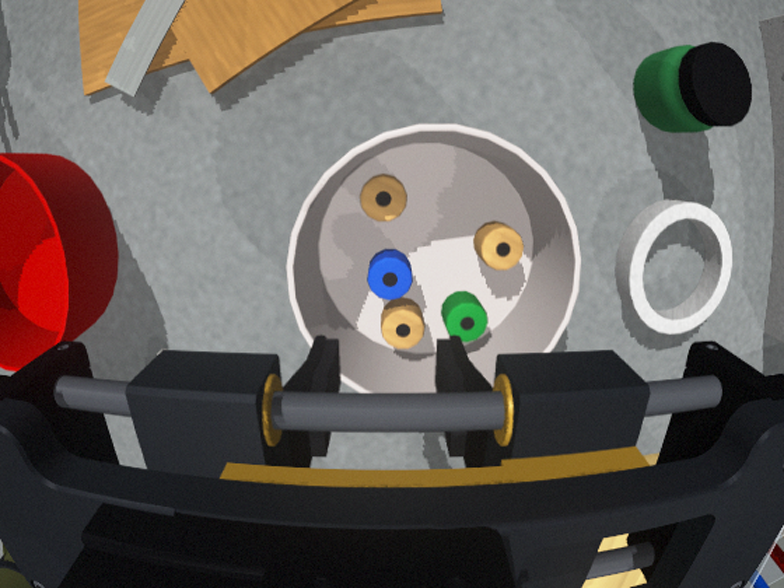

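Blue and green are both upright in the pot. Red is next.

```bash
python3 -m pendant '[[0,0.12,0,0,0,0],[0.02,0.25,0,0,0,0],[0.03,0.37,0,0,0,0],[0.04,0.5,0,0,0,0],[0.04,0.62,0,0,0,0],[0.05,0.75,0,0,0,0],[0.06,0.87,0,0,0,0],[0.07,1,0,0,0,0]]' 44 20
python3 -m pendant '[[0,0.12,0,0,0,0],[0.02,0.25,0,0,0,0],[0.03,0.37,0,0,0,0],[0.04,0.5,0,0,0,0],[0.04,0.62,0,0,0,0],[0.05,0.75,0,0,0,0],[0.06,0.87,0,0,0,0],[0.06,1,0,0,0,0]]'
python3 - <<'E'
from h import *
c=viewer.read_camera("top");f=c["frame"][175:245,205:315,::-1]
cv2.imwrite("pics/t13.png",cv2.resize(f,None,fx=7,fy=7,interpolation=cv2.INTER_CUBIC))
E
python3 -m pendant '[[0.01,0.12,0,0,0,0],[0.02,0.25,0,0,0,0],[0.03,0.37,0,0,0,0],[0.04,0.5,0,0,0,0],[0.05,0.62,0,0,0,0],[0.06,0.72,0,0,0,0],[0.06,0.72,0,0,0,0],[0.06,0.72,0.2,0,0,0]]'
python3 - <<'E'
from h import *
o,c=snap("wrist","w13.png",scale=1.4)
E
```

```text
time_s: 40.4
tool_pos: [0.4633, 0.2185, 0.1326]
tool_rot: [-180.0, -0.0, -8.1]
force: [0.5, 0.4, 0.2]
grip_width: 0.044
time_s: 41.4
tool_pos: [0.4552, 0.1186, 0.1325]
tool_rot: [-180.0, -0.0, -8.1]
force: [0.1, -0.9, -0.5]
grip_width: 0.0436
time_s: 42.45
tool_pos: [0.4525, 0.0475, 0.1135]
tool_rot: [-180.0, -0.2, -8.1]
force: [-0.3, 0.2, -0.2]
grip_width: 0.0439
```

View pics/t13.png

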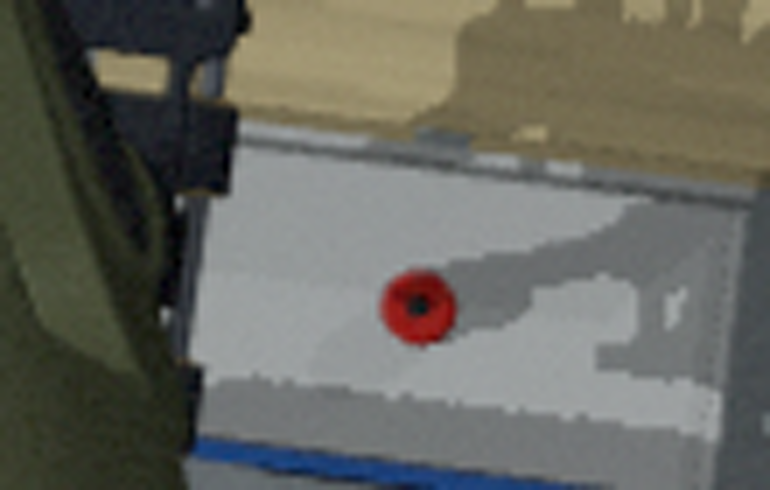

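View pics/w13.png

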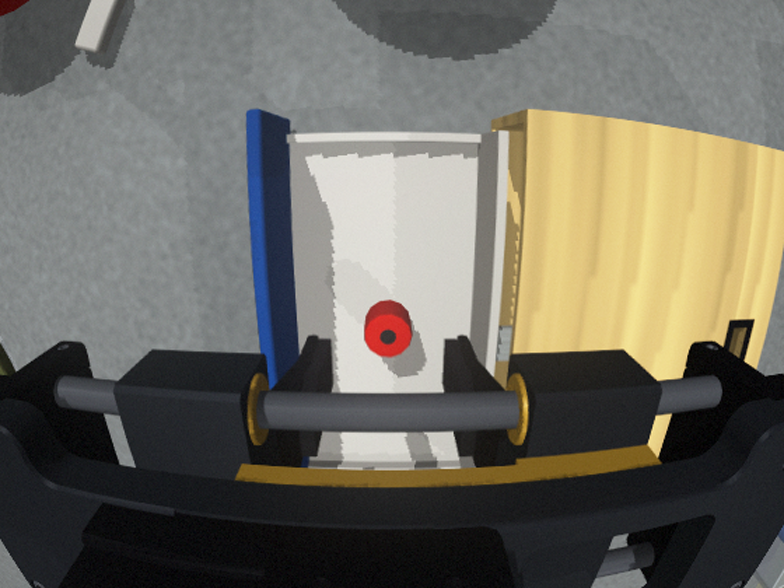

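Red is at (388,337), centred between the fingers the way blue was.

```bash
python3 -m pendant '[[0,0.1,0,0,0,0],[0,0.21,0,0,0,0],[0,0.21,0.15,0,0,0],[0,0.21,0.3,0,0,0],[0,0.21,0.5,0,0,0],[0,0.21,0.7,0,0,0],[0,0.21,0.87,0,0,0],[0,0.21,0.97,0,0,0]]'
python3 -m pendant '[[0,0,0,0,0,0],[0,0,0,0,0,0],[0,0,0,0,0,0],[0,0,0,0,0,0],[0,0,0,0,0,0],[0,0,0,0,0,0],[0,0,-0.15,0,0,0],[0,0,-0.35,0,0,0]]' 15 20
python3 - <<'E'
from h import *
move_to([.515,.357,.11],0)
E
```

```text
time_s: 43.5
tool_pos: [0.4473, 0.0268, 0.0141]
tool_rot: [-180.0, 0.1, -8.0]
force: [-0.7, 0.1, -0.2]
grip_width: 0.044
time_s: 44.5
tool_pos: [0.4474, 0.0266, 0.051]
tool_rot: [-180.0, 0.1, -8.1]
force: [0.3, 0.4, -0.3]
grip_width: 0.0274
shift [ 0.206 -3.366 -0.589]
turn [-0.     0.001 -0.089]
```

```bash
python3 -m pendant '[[0,-0.05,-0.3,0,0,0],[0,-0.15,-0.6,0,0,0],[0.01,-0.3,-0.6,0,0,0],[0.02,-0.45,-0.6,0,0,0],[0.03,-0.6,-0.6,0,0,0],[0.04,-0.75,-0.6,0,0,0],[0.05,-0.9,-0.6,0,0,0],[0.06,-1,-0.6,0,0,0]]'
python3 -m pendant '[[0,-0.12,0,0,0,0],[0.01,-0.25,0,0,0,0],[0.02,-0.37,0,0,0,0],[0.03,-0.5,0,0,0,0],[0.04,-0.62,0,0,0,0],[0.05,-0.75,0,0,0,0],[0.06,-0.87,0,0,0,0],[0.07,-1,0,0,0,0]]'
python3 -m pendant '[[0,-0.12,0,0,0,0],[0.01,-0.25,0,0,0,0],[0.02,-0.37,0,0,0,0],[0.03,-0.5,0,0,0,0],[0.04,-0.62,0,0,0,0],[0.05,-0.75,0,0,0,0],[0.06,-0.87,0,0,0,0],[0.07,-1,0,0,0,0]]'
python3 -m pendant '[[0,-0.15,0,0,0,0],[0,-0.3,0,0,0,0],[0,-0.37,0.1,0,0,0],[0,-0.37,0.2,0,0,0],[0,-0.37,0.35,0,0,0],[0,-0.37,0.5,0,0,0],[0,-0.37,0.6,0,0,0],[0,-0.37,0.68,0,0,0]]'
python3 -m pendant '[[0,0,0,0,0,0],[0,0,0,0,0,0],[0,0,0,0,0,0],[0,0,-0.1,0,0,0],[0,0,-0.3,0,0,0],[0,0,-0.5,0,0,0],[0,0,-0.75,0,0,0],[0,0.1,-1,0,0,0]]' 40 20
python3 - <<'E'
from h import *
o,c=snap("wrist","w14.png",scale=1.4)
move_to([.5244,-.3007,.2],0)
E
```

```text
time_s: 45.5
tool_pos: [0.468, 0.1253, 0.111]
tool_rot: [180.0, -0.0, -8.0]
force: [1.3, 0.2, 0.3]
grip_width: 0.0275
time_s: 46.5
tool_pos: [0.4892, 0.2233, 0.1104]
tool_rot: [180.0, 0.0, -8.1]
force: [-0.7, 0.0, 0.1]
grip_width: 0.0275
time_s: 47.5
tool_pos: [0.5102, 0.3213, 0.1104]
tool_rot: [180.0, 0.0, -8.1]
force: [0.4, -0.2, 0.5]
grip_width: 0.0277
time_s: 48.5
tool_pos: [0.5151, 0.3569, 0.0416]
tool_rot: [180.0, 0.0, -8.1]
force: [-0.3, 0.3, 0.4]
grip_width: 0.0275
time_s: 49.5
tool_pos: [0.5137, 0.3481, 0.1449]
tool_rot: [-179.9, -0.1, -8.0]
force: [0.7, 0.8, -0.4]
grip_width: 0.0401
shift [ 1.004  6.402 -0.527]
turn [-0.001 -0.003 -0.09 ]
```

View pics/w14.png

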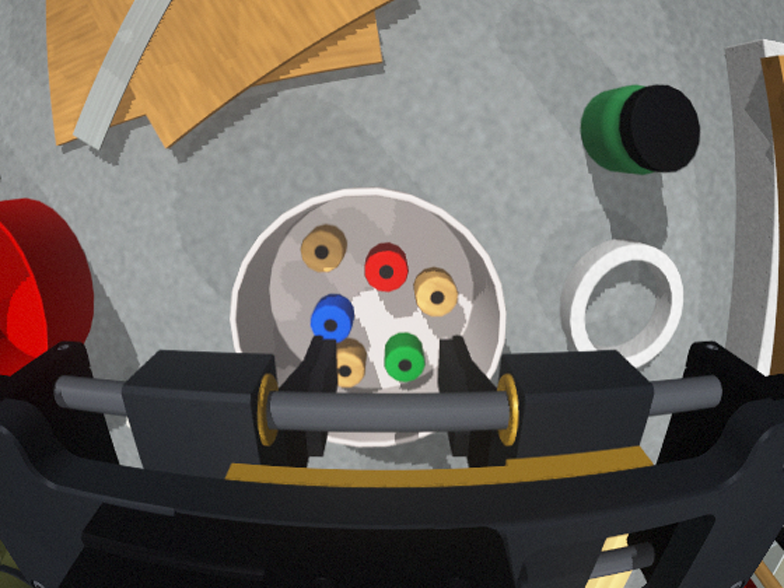

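All six beads are in the pot. Now I'll fetch the rod.

```bash
python3 -m pendant '[[0,0.12,-0.1,0,0,-0.01],[0.02,0.25,-0.2,0,0,-0.02],[0.03,0.37,-0.3,0,0,-0.03],[0.05,0.5,-0.4,0,0,-0.04],[0.07,0.62,-0.5,0,0,-0.05],[0.1,0.75,-0.6,0,0,-0.06],[0.12,0.87,-0.65,0,0,-0.07],[0.14,1,-0.65,0,0,-0.09]]' 50 40
for i in 1; do python3 -m pendant '[[0,0.12,0,0,0,0],[0,0.25,0,0,0,0],[0,0.37,0,0,0,0],[0,0.5,0,0,0,0],[0,0.62,0,0,0,0],[0,0.75,0,0,0,0],[0,0.87,0,0,0,0],[0,1,0,0,0,0]]'; done
python3 -m pendant '[[0,0.12,0,0,0,0],[0,0.25,0,0,0,0],[0,0.37,0,0,0,0],[0,0.5,0,0,0,0],[0,0.62,0,0,0,0],[0,0.75,0,0,0,0],[0,0.87,0,0,0,0],[0,1,0,0,0,0]]'
python3 -m pendant '[[0,0.12,0,0,0,0],[0,0.25,0,0,0,0],[0,0.37,0,0,0,0],[0,0.5,0,0,0,0],[0,0.62,0,0,0,0],[0,0.75,0,0,0,0],[0,0.87,0,0,0,0],[0,1,0,0,0,0]]'
python3 -m pendant '[[0,0.12,0,0,0,0],[0,0.25,0,0,0,0],[0,0.37,0,0,0,0],[0,0.5,0,0,0,0],[0,0.62,0,0,0,0],[0,0.75,0,0,0,0],[0,0.87,0,0,0,0],[0,1,0,0,0,0]]'
python3 -m pendant '[[0,0.12,0,0,0,0],[0,0.25,0,0,0,0],[0,0.37,0,0,0,0],[0,0.5,0,0,0,0],[0,0.62,0,0,0,0],[0,0.75,0,0,0,0],[0,0.87,0,0,0,0],[0,1,0,0,0,0]]'
python3 - <<'E'
from h import *
move_to([.5244,-.3007,.11],0)
E
```

```text
time_s: 50.55
tool_pos: [0.5138, 0.2457, 0.2088]
tool_rot: [180.0, -0.1, 0.1]
force: [0.4, 0.8, -0.4]
grip_width: 0.0503
time_s: 51.55
tool_pos: [0.5136, 0.1456, 0.2075]
tool_rot: [180.0, -0.0, 0.0]
force: [0.3, -0.0, -0.6]
grip_width: 0.0495
time_s: 52.55
tool_pos: [0.5137, 0.0457, 0.2075]
tool_rot: [180.0, -0.0, 0.0]
force: [-0.3, -0.7, 0.0]
grip_width: 0.0503
time_s: 53.55
tool_pos: [0.5138, -0.0544, 0.2075]
tool_rot: [180.0, -0.0, 0.0]
force: [0.5, -0.1, 0.2]
grip_width: 0.0501
time_s: 54.55
tool_pos: [0.5138, -0.1544, 0.2076]
tool_rot: [180.0, -0.0, 0.0]
force: [0.6, 0.1, 1.2]
grip_width: 0.0499
time_s: 55.55
tool_pos: [0.5139, -0.2543, 0.2075]
tool_rot: [180.0, -0.0, 0.0]
force: [0.5, 0.3, 0.0]
grip_width: 0.0497
shift [0.105 0.464 0.975]
turn [ 0. -0.  0.]
```

```bash
python3 -m pendant '[[0.03,0.12,0,0,0,0],[0.06,0.25,0,0,0,0],[0.1,0.37,0,0,0,0],[0.1,0.46,0,0,0,0],[0.1,0.46,0,0,0,0],[0.1,0.46,0.05,0,0,0],[0.1,0.46,0.12,0,0,0],[0.1,0.46,0.2,0,0,0]]'
python3 - <<'E'
from h import *
o,c=snap("wrist","w15.png",crop=(150,130,410,310),scale=3)
E
```

```text
time_s: 56.55
tool_pos: [0.5238, -0.2992, 0.187]
tool_rot: [180.0, 0.0, 0.1]
force: [1.0, 0.0, 0.6]
grip_width: 0.0499
```

View pics/w15.png

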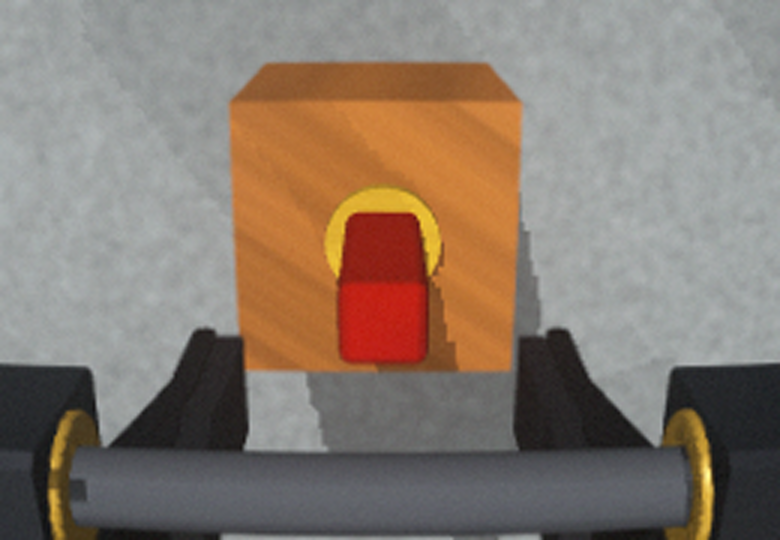

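```bash
python3 -m pendant '[[0,0.01,0.12,0,0,0],[0,0.01,0.25,0,0,0],[0,0.01,0.38,0,0,0],[0,0.01,0.5,0,0,0],[0,0.01,0.62,0,0,0],[0,0.01,0.72,0,0,0],[0,0.01,0.78,0,0,0],[0,0.01,0.78,0,0,0]]'
python3 -m pendant '[[0,0,0,0,0,0],[0,0,0,0,0,0],[0,0,0,0,0,0],[0,0,0,0,0,0],[0,0,0,0,0,0],[0,0,0,0,0,0],[0,0,0,0,0,0],[0,0,0,0,0,0]]' 10 45
python3 -m pendant '[[0,0,-0.12,0,0,0],[0,0,-0.25,0,0,0],[0,0,-0.38,0,0,0],[0,0,-0.5,0,0,0],[0,0,-0.62,0,0,0],[0,0,-0.75,0,0,0],[0,0,-0.87,0,0,0],[0,-0.1,-1,0,0,0]]'
python3 -m pendant '[[0,-0.12,0,0,0,0],[0,-0.25,0,0,0,0],[0,-0.37,0,0,0,0],[0,-0.5,0,0,0,0],[0,-0.62,0,0,0,0],[0,-0.75,0,0,0,0],[0,-0.87,0,0,0,0],[0,-1,0,0,0,0]]'
python3 -m pendant '[[0,-0.12,0,0,0,0],[0,-0.25,0,0,0,0],[0,-0.37,0,0,0,0],[0,-0.5,0,0,0,0],[0,-0.62,0,0,0,0],[0,-0.75,0,0,0,0],[0,-0.87,0,0,0,0],[0,-1,0,0,0,0]]'
python3 -m pendant '[[0,-0.12,0,0,0,0],[0,-0.25,0,0,0,0],[0,-0.37,0,0,0,0],[0,-0.5,0,0,0,0],[0,-0.62,0,0,0,0],[0,-0.75,0,0,0,0],[0,-0.87,0,0,0,0],[0,-1,0,0,0,0]]'
python3 -m pendant '[[0,-0.12,0,0,0,0],[0,-0.25,0,0,0,0],[0,-0.37,0,0,0,0],[0,-0.5,0,0,0,0],[0,-0.62,0,0,0,0],[0,-0.75,0,0,0,0],[0,-0.87,0,0,0,0],[0,-1,0,0,0,0]]'
python3 -m pendant '[[0,-0.12,0,0,0,0],[0,-0.25,0,0,0,0],[0,-0.37,0,0,0,0],[0,-0.5,0,0,0,0],[0,-0.62,0,0,0,0],[0,-0.75,0,0,0,0],[0,-0.87,0,0,0,0],[0,-1,0,0,0,0]]'
python3 - <<'E'
from h import *
o,c=snap("wrist","w16.png",scale=1.4)
o,c=snap("top","t16.png",scale=1.4)
E
```

```text
time_s: 57.6
tool_pos: [0.5237, -0.3005, 0.1091]
tool_rot: [-180.0, 0.0, 0.0]
force: [0.2, -0.5, 0.1]
grip_width: 0.0499
time_s: 58.6
tool_pos: [0.524, -0.3007, 0.1097]
tool_rot: [180.0, -0.0, 0.0]
force: [0.6, 0.2, 1.6]
grip_width: 0.0199
time_s: 59.6
tool_pos: [0.5235, -0.2911, 0.2101]
tool_rot: [180.0, 0.0, -0.1]
force: [0.0, -0.2, -1.1]
grip_width: 0.0199
time_s: 60.6
tool_pos: [0.5238, -0.1899, 0.2096]
tool_rot: [180.0, -0.0, 0.0]
force: [-0.3, -0.4, -0.4]
grip_width: 0.0199
time_s: 61.6
tool_pos: [0.5238, -0.0898, 0.2095]
tool_rot: [180.0, 0.0, 0.0]
force: [-0.3, -0.4, -0.5]
grip_width: 0.0201
time_s: 62.6
tool_pos: [0.5238, 0.0101, 0.2096]
tool_rot: [180.0, -0.0, 0.0]
force: [-0.1, 0.2, -0.4]
grip_width: 0.0196
time_s: 63.6
tool_pos: [0.5237, 0.1101, 0.2095]
tool_rot: [180.0, 0.0, 0.0]
force: [0.0, -0.5, -0.6]
grip_width: 0.0197
time_s: 64.6
tool_pos: [0.5237, 0.2101, 0.2095]
tool_rot: [180.0, -0.0, 0.0]
force: [-0.2, 0.7, -1.0]
grip_width: 0.0197
```

View pics/w16.png

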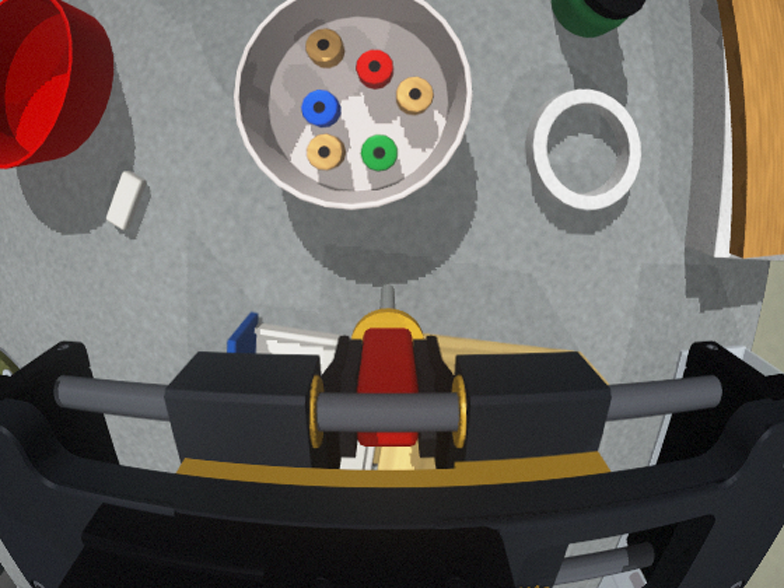

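Run:
```python
from h import *
o=env.get_obs();c=viewer.read_camera("wrist")
f=lambda x,y,z:onz(c,(x+.5)/1.4-.5,(y+.5)/1.4-.5,z,o).round(4)
for n,x,y in[("w1",323,45),("red",374,67),("w2",415,94),("blue",319,107),("w3",324,152),("green",379,153)]: print(n,f(x,y,.033))
print("rim",f(235,95,.07),f(471,95,.07),f(352,208,.07))
print("gap",f(367,112,.033))
```

```text
w1 [0.4752 0.3759 0.033 ]
red [0.5128 0.3578 0.033 ]
w2 [0.5427 0.3374 0.033 ]
blue [0.4725 0.3281 0.033 ]
w3 [0.4761 0.2942 0.033 ]
green [0.5166 0.293  0.033 ]
rim [0.4203 0.3358 0.07  ] [0.5773 0.3329 0.07  ] [0.4995 0.2562 0.07  ]
gap [0.5078 0.3236 0.033 ]
```

The pot and beads are clear ahead. There is a gap near (367,112), about world (0.508,0.322), where I'll put the rod in.

```bash
python3 -m pendant '[[-0.02,-0.12,0,0,0,0],[-0.04,-0.25,0,0,0,0],[-0.06,-0.37,0,0,0,0],[-0.08,-0.5,0,0,0,0],[-0.1,-0.62,0,0,0,0],[-0.12,-0.75,0,0,0,0],[-0.14,-0.87,0,0,0,0],[-0.16,-1,0,0,0,0]]'
python3 -m pendant '[[0,-0.11,0,0,0,0],[0,-0.11,0.1,0,0,0],[0,-0.11,0.25,0,0,0],[0,-0.11,0.4,0,0,0],[0,-0.11,0.55,0,0,0],[0,-0.11,0.7,0,0,0],[0,-0.11,0.85,0,0,0],[0,-0.11,0.95,0,0,0]]'
python3 - <<'E'
from h import *
o,c=snap("wrist","w17.png",scale=1.4)
move_to([.499+.0286,.330-.0165,.1135],0)
E
```

```text
time_s: 65.75
tool_pos: [0.5075, 0.3101, 0.2095]
tool_rot: [180.0, 0.0, 0.0]
force: [-0.7, -0.1, -0.5]
grip_width: 0.0198
time_s: 66.75
tool_pos: [0.5073, 0.3202, 0.1133]
tool_rot: [180.0, 0.0, 0.0]
force: [0.5, -0.5, 0.1]
grip_width: 0.0196
shift [ 0.208  0.062 -0.013]
turn [0.001 0.001 0.   ]
```

View pics/w17.png

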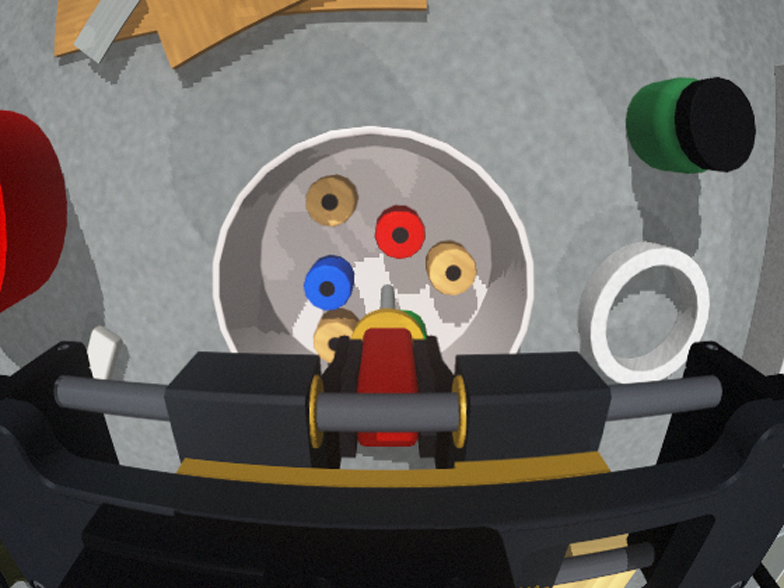

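```bash
python3 -m pendant '[[0.05,0.015,0,0,0,0],[0.1,0.03,0,0,0,0],[0.15,0.045,0,0,0,0],[0.2,0.06,0,0,0,0],[0.2,0.06,0,0,0,0],[0.2,0.06,0,0,0,0],[0.2,0.06,0,0,0,0],[0.2,0.06,0,0,0,0]]'
python3 -m pendant '[[0.04,-0.12,0,0,0,0],[0.03,-0.25,0,0,0,0],[-0.02,-0.37,0,0,0,0],[-0.12,-0.45,0,0,0,0],[-0.24,-0.49,0,0,0,0],[-0.37,-0.48,0,0,0,0],[-0.49,-0.43,0,0,0,0],[-0.57,-0.33,0,0,0,0]]'
python3 - <<'E'
from h import *
o,c=snap("top","t18.png",crop=(95,150,195,250),scale=6)
E
python3 -m pendant '[[-0.04,0.12,0,0,0,0],[-0.03,0.25,0,0,0,0],[0.02,0.37,0,0,0,0],[0.12,0.45,0,0,0,0],[0.24,0.49,0,0,0,0],[0.37,0.48,0,0,0,0],[0.49,0.43,0,0,0,0],[0.57,0.33,0,0,0,0]]'
python3 - <<'E'
from h import *
o,c=snap("wrist","w18.png",scale=1.4)
E
```

```text
time_s: 67.8
tool_pos: [0.5274, 0.3145, 0.1145]
tool_rot: [180.0, 0.0, 0.1]
force: [0.3, 0.8, -0.7]
grip_width: 0.0199
time_s: 68.8
tool_pos: [0.4695, 0.3469, 0.1146]
tool_rot: [180.0, -0.0, 0.1]
force: [-1.0, 0.3, 0.2]
grip_width: 0.0196
time_s: 69.85
tool_pos: [0.5286, 0.3149, 0.1143]
tool_rot: [-180.0, 0.0, -0.0]
force: [-1.1, -1.1, -0.1]
grip_width: 0.0198
```

View pics/w18.png

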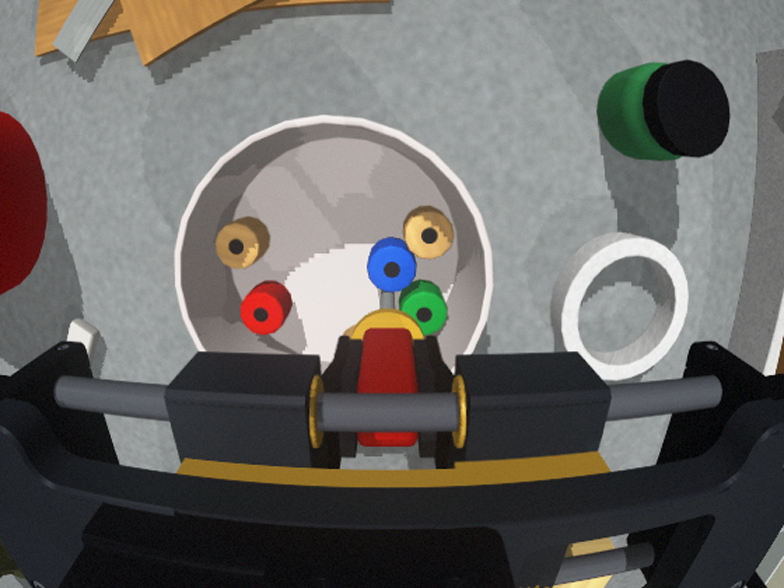

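One full turn is done. The beads are moving around inside the pot and the forces are tiny. I'll do two more turns.

```bash
python3 -m pendant '[[0.04,-0.12,0,0,0,0],[0.03,-0.25,0,0,0,0],[-0.02,-0.37,0,0,0,0],[-0.12,-0.45,0,0,0,0],[-0.24,-0.49,0,0,0,0],[-0.37,-0.48,0,0,0,0],[-0.49,-0.43,0,0,0,0],[-0.57,-0.33,0,0,0,0]]'
python3 -m pendant '[[-0.04,0.12,0,0,0,0],[-0.03,0.25,0,0,0,0],[0.02,0.37,0,0,0,0],[0.12,0.45,0,0,0,0],[0.24,0.49,0,0,0,0],[0.37,0.48,0,0,0,0],[0.49,0.43,0,0,0,0],[0.57,0.33,0,0,0,0]]'
python3 -m pendant '[[0.04,-0.12,0,0,0,0],[0.03,-0.25,0,0,0,0],[-0.02,-0.37,0,0,0,0],[-0.12,-0.45,0,0,0,0],[-0.24,-0.49,0,0,0,0],[-0.37,-0.48,0,0,0,0],[-0.49,-0.43,0,0,0,0],[-0.57,-0.33,0,0,0,0]]'
python3 -m pendant '[[-0.04,0.12,0,0,0,0],[-0.03,0.25,0,0,0,0],[0.02,0.37,0,0,0,0],[0.12,0.45,0,0,0,0],[0.24,0.49,0,0,0,0],[0.37,0.48,0,0,0,0],[0.49,0.43,0,0,0,0],[0.57,0.33,0,0,0,0]]'
python3 -m pendant '[[0,0,-0.12,0,0,0],[0,0,-0.25,0,0,0],[0,0,-0.38,0,0,0],[0,0,-0.5,0,0,0],[0,0,-0.62,0,0,0],[0,0,-0.75,0,0,0],[0,0,-0.87,0,0,0],[0,0,-0.96,0,0,0]]'
python3 - <<'E'
from h import *
o,c=snap("wrist","w19.png",scale=1.4)
o,c=snap("top","t19.png",scale=1.4)
move_to([.524,-.3005,.2095],0)
E
```

```text
time_s: 70.9
tool_pos: [0.4696, 0.3467, 0.1145]
tool_rot: [180.0, -0.0, 0.1]
force: [-0.0, -0.6, -0.0]
grip_width: 0.0198
time_s: 71.9
tool_pos: [0.5286, 0.315, 0.1143]
tool_rot: [-180.0, 0.0, -0.0]
force: [-0.3, 0.5, -0.2]
grip_width: 0.0195
time_s: 72.9
tool_pos: [0.4696, 0.3467, 0.1146]
tool_rot: [180.0, -0.0, 0.1]
force: [0.2, 0.1, -0.2]
grip_width: 0.0195
time_s: 73.9
tool_pos: [0.5285, 0.3151, 0.1143]
tool_rot: [-180.0, 0.0, -0.0]
force: [0.4, 0.4, -1.1]
grip_width: 0.0197
time_s: 74.9
tool_pos: [0.5277, 0.3145, 0.2114]
tool_rot: [-180.0, -0.0, 0.0]
force: [-0.1, 0.7, -0.7]
grip_width: 0.0196
shift [-0.043  6.154  0.017]
turn [-0.001 -0.001  0.   ]
```

View pics/w19.png

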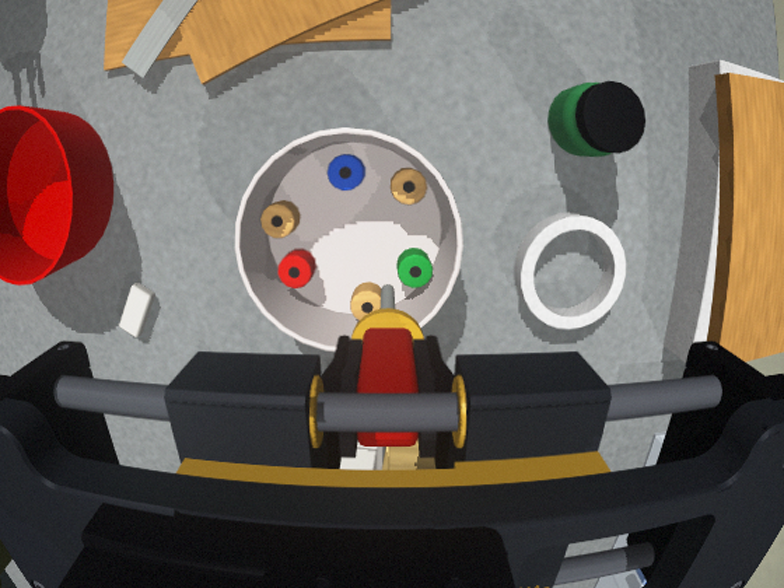

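View pics/t19.png

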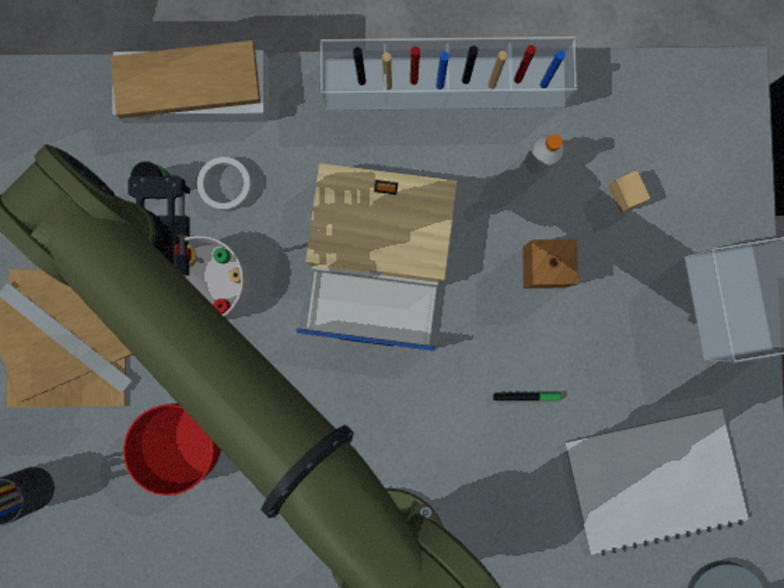

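All six beads are in the pot and the drawer is empty. Now I'll take the rod back to the stand.

```bash
python3 -m pendant '[[0,0.12,0,0,0,0],[0,0.25,0,0,0,0],[0,0.37,0,0,0,0],[0,0.5,0,0,0,0],[0,0.62,0,0,0,0],[0,0.75,0,0,0,0],[0,0.87,0,0,0,0],[-0.01,1,0,0,0,0]]'
python3 -m pendant '[[0,0.12,0,0,0,0],[0,0.25,0,0,0,0],[0,0.37,0,0,0,0],[0,0.5,0,0,0,0],[0,0.62,0,0,0,0],[0,0.75,0,0,0,0],[0,0.87,0,0,0,0],[-0.01,1,0,0,0,0]]'
python3 -m pendant '[[0,0.12,0,0,0,0],[0,0.25,0,0,0,0],[0,0.37,0,0,0,0],[0,0.5,0,0,0,0],[0,0.62,0,0,0,0],[0,0.75,0,0,0,0],[0,0.87,0,0,0,0],[-0.01,1,0,0,0,0]]'
python3 -m pendant '[[0,0.12,0,0,0,0],[0,0.25,0,0,0,0],[0,0.37,0,0,0,0],[0,0.5,0,0,0,0],[0,0.62,0,0,0,0],[0,0.75,0,0,0,0],[0,0.87,0,0,0,0],[-0.01,1,0,0,0,0]]'
python3 -m pendant '[[0,0.12,0,0,0,0],[0,0.25,0,0,0,0],[0,0.37,0,0,0,0],[0,0.5,0,0,0,0],[0,0.62,0,0,0,0],[0,0.75,0,0,0,0],[0,0.87,0,0,0,0],[0,1,0,0,0,0]]'
python3 -m pendant '[[0,0.12,0,0,0,0],[0,0.25,0,0,0,0],[0,0.37,0,0,0,0],[0,0.5,0,0,0,0],[0,0.62,0,0,0,0],[0,0.75,0,0,0,0],[0,0.87,0,0,0,0],[0,1,0,0,0,0]]'
python3 -m pendant '[[0,0.05,0,0,0,0],[0,0.1,0,0,0,0],[0,0.15,0,0,0,0],[0,0.15,0,0,0,0],[0,0.15,0,0,0,0],[0,0.15,0,0,0,0],[0,0.15,0,0,0,0],[0,0.15,0,0,0,0]]'
python3 - <<'E'
from h import *
o,c=snap("wrist","w20.png",crop=(200,130,360,290),scale=4)
move_to([.524,-.3005,.2095],0)
E
```

```text
time_s: 76.0
tool_pos: [0.5266, 0.2137, 0.2105]
tool_rot: [-180.0, 0.0, 0.0]
force: [0.1, -0.3, -0.3]
grip_width: 0.0193
time_s: 77.0
tool_pos: [0.5257, 0.1137, 0.2105]
tool_rot: [-180.0, -0.0, 0.0]
force: [0.1, -0.2, -0.2]
grip_width: 0.0197
time_s: 78.0
tool_pos: [0.5247, 0.0137, 0.2105]
tool_rot: [-180.0, -0.0, 0.0]
force: [-0.3, 0.2, 1.0]
grip_width: 0.0197
time_s: 79.0
tool_pos: [0.5238, -0.0863, 0.2105]
tool_rot: [-180.0, -0.0, 0.0]
force: [-0.7, 0.7, -0.2]
grip_width: 0.02
time_s: 80.0
tool_pos: [0.5238, -0.1863, 0.2105]
tool_rot: [180.0, 0.0, 0.0]
force: [0.0, 0.3, 0.1]
grip_width: 0.0198
time_s: 81.0
tool_pos: [0.5239, -0.2863, 0.2105]
tool_rot: [-180.0, 0.0, 0.0]
force: [1.1, 0.4, 0.2]
grip_width: 0.0196
time_s: 82.0
tool_pos: [0.5239, -0.3005, 0.2106]
tool_rot: [180.0, 0.0, 0.0]
force: [0.2, -0.0, -0.8]
grip_width: 0.0195
shift [ 0.001 -0.001  0.011]
turn [ 0. -0.  0.]
```

View pics/w20.png

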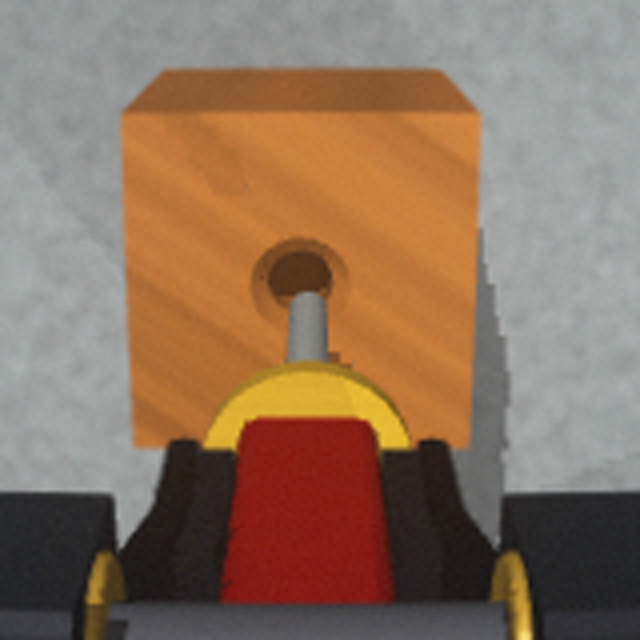

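```bash
python3 -m pendant '[[-0.01,0.01,0.1,0,0,0],[-0.01,0.01,0.2,0,0,0],[-0.01,0.01,0.35,0,0,0],[-0.01,0.01,0.5,0,0,0],[-0.01,0.01,0.65,0,0,0],[-0.01,0.01,0.8,0,0,0],[-0.01,0.01,0.93,0,0,0],[-0.01,0.01,1,0,0,0]]'
python3 -m pendant '[[0,0,0.005,0,0,0],[0,0,0.01,0,0,0],[0,0,0.01,0,0,0],[0,0,0.01,0,0,0],[0,0,0.01,0,0,0],[0,0,0.01,0,0,0],[0,0,0.01,0,0,0],[0,0,0.01,0,0,0]]'
python3 -m pendant '[[0,0,0,0,0,0],[0,0,0,0,0,0],[0,0,0,0,0,0],[0,0,-0.1,0,0,0],[0,0,-0.3,0,0,0],[0,0,-0.5,0,0,0],[0,0,-0.75,0,0,0],[0,0,-0.95,0,0,0]]' 50 30
python3 - <<'E'
from h import *
o,c=snap("wrist","w21.png",crop=(150,130,410,310),scale=3)
E
```

```text
time_s: 83.05
tool_pos: [0.5225, -0.3014, 0.1096]
tool_rot: [-180.0, 0.1, 0.0]
force: [-5.9, 3.0, 50.1]
grip_width: 0.0197
time_s: 84.05
tool_pos: [0.523, -0.3017, 0.1097]
tool_rot: [180.0, -0.0, 0.0]
force: [0.3, 0.3, 0.5]
grip_width: 0.0196
time_s: 85.05
tool_pos: [0.5235, -0.3018, 0.2072]
tool_rot: [179.9, -0.1, 0.0]
force: [-0.1, -1.1, 0.4]
grip_width: 0.0501
```

View pics/w21.png

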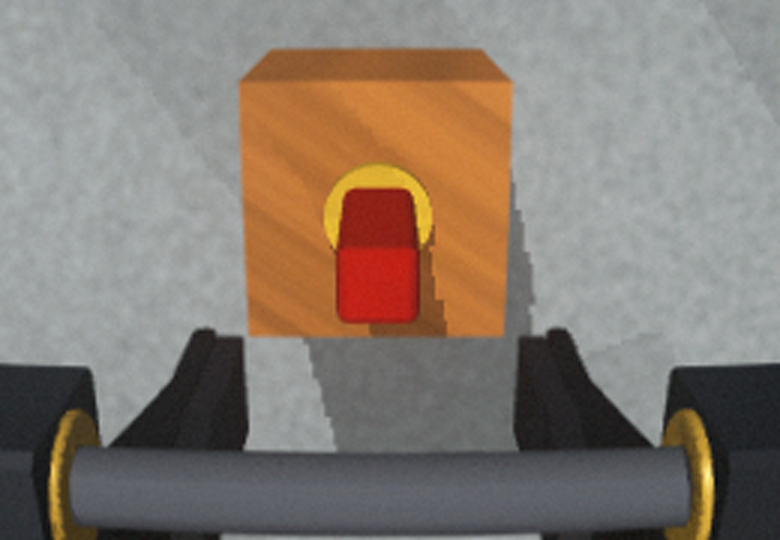

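Rod seated upright in the stand. There was a brief 50 N contact when the collar landed; I'll move more gently from here. Next is the drawer: fingers closed, turned to face the drawer front.

```bash
python3 -m pendant '[[-0.02,-0.12,0,0,0,-0.1],[-0.04,-0.25,0,0,0,-0.2],[-0.06,-0.37,0,0,0,-0.32],[-0.08,-0.5,0,0,0,-0.44],[-0.1,-0.62,0,0,0,-0.56],[-0.15,-0.75,0,0,0,-0.68],[-0.2,-0.87,0,0,0,-0.8],[-0.25,-1,0,0,0,-0.91]]' 0 20
python3 -m pendant '[[0.12,0,0,0,0,0],[0.25,-0.05,0,0,0,0],[0.37,-0.1,0,0,0,0],[0.5,-0.15,0,0.02,0,0],[0.62,-0.2,0,0.05,0,0],[0.75,-0.25,0,0.08,0,0],[0.87,-0.3,0,0.11,0,0],[1,-0.35,0,0.15,0,0]]'
python3 - <<'E'
from h import *
print(env.get_obs()["qpos"].round(1))
E
```

```text
time_s: 86.1
tool_pos: [0.4976, -0.2012, 0.2047]
tool_rot: [180.0, 0.0, 82.3]
force: [-0.3, 0.4, 0.3]
grip_width: 0.0006
time_s: 87.1
tool_pos: [0.4771, -0.0971, 0.2048]
tool_rot: [-166.4, 0.1, 81.9]
force: [1.2, -0.0, 0.1]
grip_width: 0.0005
[ 52.9  16.6 -52.5  95.1  11.2  88.5  80.2]
```

Run:
```python
from h import *
o=env.get_obs();print(R.from_euler('xyz',o["tool_rot"],degrees=True).as_matrix().round(3))
move_to([.365,.12,.19])
```

```text
[[ 0.141  0.962 -0.234]
 [ 0.99  -0.137  0.032]
 [-0.001 -0.236 -0.972]]
shift [ 1.991 -1.342  0.475]
```

```bash
python3 -m pendant '[[0.12,-0.08,0.03,0,0,0],[0.25,-0.17,0.06,0,0,0],[0.37,-0.25,0.1,0,0,0],[0.5,-0.33,0.13,0,0,0],[0.62,-0.42,0.16,0,0,0],[0.75,-0.5,0.19,0,0,0],[0.87,-0.58,0.22,0,0,0],[1,-0.67,0.24,0,0,0]]'
python3 - <<'E'
from h import *
print(env.get_obs()["qpos"].round(1))
E
python3 -m pendant '[[0.12,-0.08,0.03,0,0,0],[0.25,-0.17,0.06,0,0,0],[0.37,-0.25,0.1,0,0,0],[0.5,-0.33,0.13,0,0,0],[0.62,-0.42,0.16,0,0,0],[0.75,-0.5,0.19,0,0,0],[0.87,-0.58,0.22,0,0,0],[1,-0.67,0.24,0,0,0]]'
python3 - <<'E'
from h import *
print(env.get_obs()["qpos"].round(1))
E
```

```text
time_s: 88.1
tool_pos: [0.4207, 0.0121, 0.1968]
tool_rot: [-166.5, 0.0, 81.9]
force: [-0.2, 0.1, 0.1]
grip_width: 0.0001
[ 51.8   6.6 -57.5 104.5   2.2  85.1  75.3]
time_s: 89.1
tool_pos: [0.3647, 0.1211, 0.189]
tool_rot: [-166.5, 0.0, 81.9]
force: [-0.6, -0.3, -0.0]
grip_width: 0.0002
[ 48.   -2.  -62.7 110.2  -7.   83.2  69. ]
```

Run:
```python
from h import *
o,c=snap("wrist","w22.png",scale=1.4)
move_to([.365,.12,.1]);move_to([.365,.12,.045])
```

```text
shift [-0.03   0.225  0.863]
shift [-0.03   0.354  1.398]
```

View pics/w22.png

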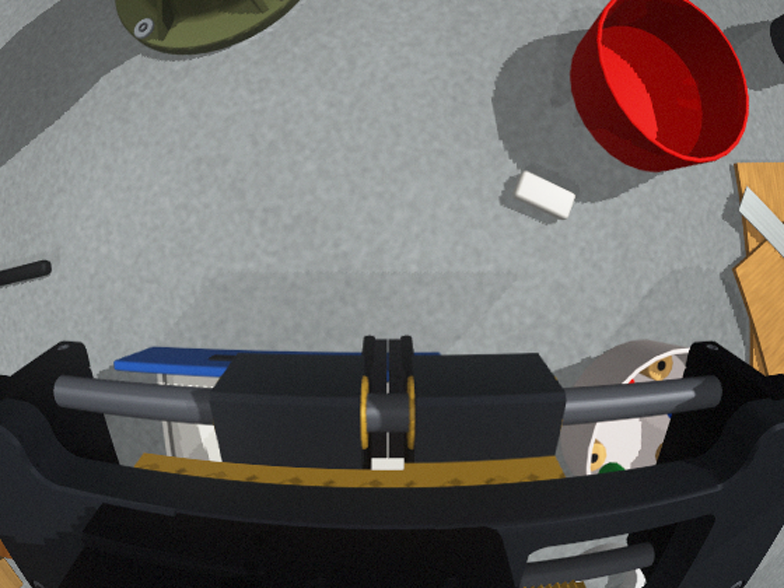

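The fingertips hang on the base side of the blue front and inside its end, so I can descend.

```bash
python3 -m pendant '[[0,0.03,0.11,0,0,0],[0,0.06,0.22,0,0,0],[0,0.09,0.33,0,0,0],[0,0.12,0.44,0,0,0],[0,0.15,0.56,0,0,0],[0,0.18,0.68,0,0,0],[0,0.2,0.79,0,0,0],[0,0.22,0.9,0,0,0]]'
python3 -m pendant '[[0,0.03,0.11,0,0,0],[0,0.06,0.22,0,0,0],[0,0.09,0.33,0,0,0],[0,0.13,0.5,0,0,0],[0,0.13,0.5,0,0,0],[0,0.13,0.5,0,0,0],[0,0.13,0.5,0,0,0],[0,0.13,0.5,0,0,0]]'
python3 - <<'E'
from h import *
print(env.get_obs()["qpos"].round(1))
d=np.array([.991,-.134,0])
p=env.get_obs()["tool_pos"];move_to(p+.1*d);
o,c=snap("scene","s23.png",crop=(200,190,480,400),scale=2.8)
E
```

```text
time_s: 90.15
tool_pos: [0.3655, 0.1202, 0.0957]
tool_rot: [-166.5, 0.0, 81.9]
force: [0.1, -0.2, -0.9]
grip_width: 0.0005
time_s: 91.15
tool_pos: [0.3669, 0.12, 0.0451]
tool_rot: [-166.6, 0.0, 81.9]
force: [-0.6, -0.4, -0.0]
grip_width: 0.0006
[ 40.2  15.2 -61.4 118.7   7.4  65.9  56.5]
shift [ 0.007  0.973 -0.232]
```

View pics/s23.png

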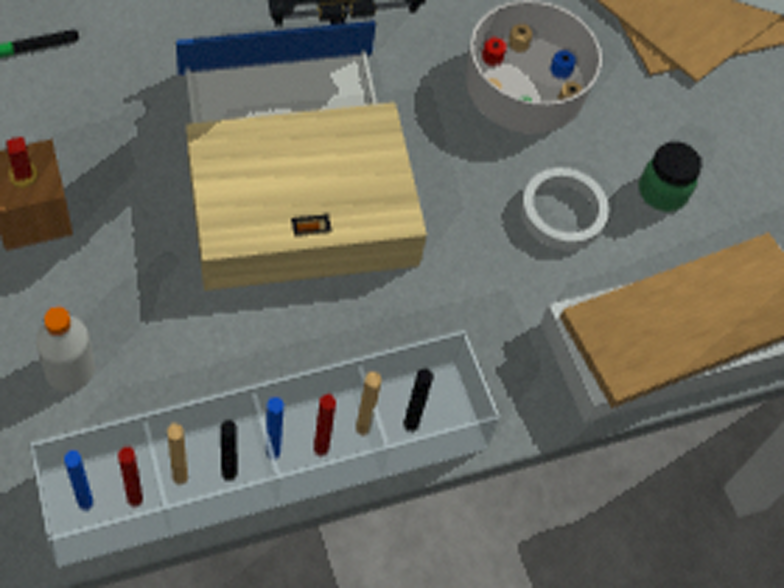

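```bash
python3 -m pendant '[[0,0.1,-0.024,0,0,0],[0,0.22,-0.052,0,0,0],[0,0.35,-0.083,0,0,0],[0,0.48,-0.115,0,0,0],[0,0.6,-0.143,0,0,0],[0,0.72,-0.17,0,0,0],[0,0.85,-0.2,0,0,0],[0,0.97,-0.232,0,0,0]]'
python3 - <<'E'
from h import *
print(env.get_obs()["qpos"].round(1))
o,c=snap("top","t24.png",crop=(190,100,350,260),scale=4)
E
```

```text
time_s: 92.2
tool_pos: [0.4639, 0.1059, 0.0446]
tool_rot: [-166.2, 0.1, 81.9]
force: [-6.2, -0.4, 5.3]
grip_width: 0.0003
[ 33.1  27.4 -54.7 106.2  16.5  70.7  53.9]
```

View pics/t24.png

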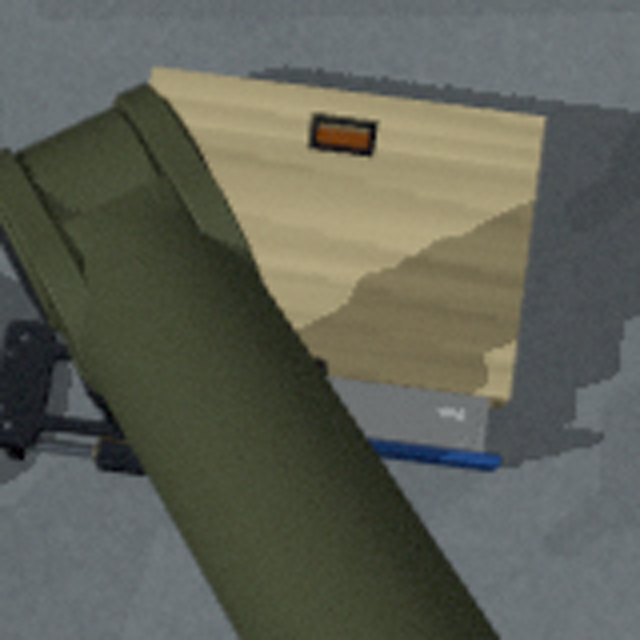

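```bash
python3 -m pendant '[[0,0.05,-0.012,0,0,0],[0,0.1,-0.024,0,0,0],[0,0.15,-0.036,0,0,0],[0,0.2,-0.048,0,0,0],[0,0.25,-0.06,0,0,0],[0,0.28,-0.066,0,0,0],[0,0.3,-0.07,0,0,0],[0,0.3,-0.07,0,0,0]]'
python3 - <<'E'
from h import *
o,c=snap("top","t25.png",crop=(190,100,350,260),scale=4)
E
```

```text
time_s: 93.25
tool_pos: [0.4937, 0.1017, 0.0445]
tool_rot: [-166.2, 0.1, 82.0]
force: [-5.3, -1.4, 5.2]
grip_width: 0.0003
```

View pics/t25.png

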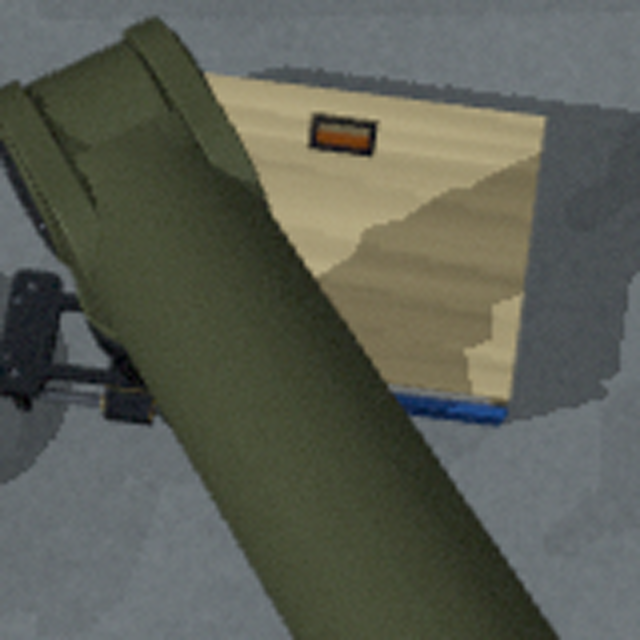

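About 5 mm is left. I'll push in small steps.

```bash
python3 -m pendant '[[0,0.01,-0.002,0,0,0],[0,0.02,-0.005,0,0,0],[0,0.03,-0.007,0,0,0],[0,0.04,-0.01,0,0,0],[0,0.05,-0.012,0,0,0],[0,0.05,-0.012,0,0,0],[0,0.05,-0.012,0,0,0],[0,0.05,-0.012,0,0,0]]'
python3 -m pendant '[[0,0.01,-0.002,0,0,0],[0,0.02,-0.005,0,0,0],[0,0.03,-0.007,0,0,0],[0,0.03,-0.007,0,0,0],[0,0.03,-0.007,0,0,0],[0,0.03,-0.007,0,0,0],[0,0.03,-0.007,0,0,0],[0,0.03,-0.007,0,0,0]]'
```

```text
time_s: 94.3
tool_pos: [0.5007, 0.1008, 0.0444]
tool_rot: [-166.5, 0.0, 81.9]
force: [-4.5, -1.1, 1.1]
grip_width: 0.0004
time_s: 95.3
tool_pos: [0.5024, 0.1006, 0.0445]
tool_rot: [-166.3, 0.1, 82.0]
force: [-8.2, -0.9, 3.5]
grip_width: 0.0006
```

```bash
python3 -m pendant '[[0,0.01,-0.002,0,0,0],[0,0.02,-0.005,0,0,0],[0,0.03,-0.007,0,0,0],[0,0.04,-0.01,0,0,0],[0,0.04,-0.01,0,0,0],[0,0.04,-0.01,0,0,0],[0,0.04,-0.01,0,0,0],[0,0.04,-0.01,0,0,0]]'
python3 -m pendant '[[0,0.01,-0.002,0,0,0],[0,0.02,-0.005,0,0,0],[0,0.03,-0.007,0,0,0],[0,0.04,-0.01,0,0,0],[0,0.04,-0.01,0,0,0],[0,0.04,-0.01,0,0,0],[0,0.04,-0.01,0,0,0],[0,0.04,-0.01,0,0,0]]'
```

```text
time_s: 96.3
tool_pos: [0.5025, 0.1005, 0.0445]
tool_rot: [-165.9, 0.2, 82.1]
force: [-16.5, -1.3, 7.5]
grip_width: 0.0004
time_s: 97.3
tool_pos: [0.5026, 0.1005, 0.0445]
tool_rot: [-165.4, 0.3, 82.2]
force: [-23.5, -0.9, 12.2]
grip_width: 0.0002
```

The finger has stopped moving at 23 N, so the drawer is at its stop. I'll back off and look.

```bash
python3 -m pendant '[[0,-0.05,0.012,0,0,0],[0,-0.1,0.024,0,0,0],[0,-0.15,0.036,0,0,0],[0,-0.2,0.048,0,0,0],[0,-0.25,0.06,0,0,0],[0,-0.3,0.072,0,0,0],[0,-0.4,0.096,0,0,0],[0,-0.5,0.12,0,0,0]]'
python3 - <<'E'
from h import *
o,c=snap("top","t26.png",crop=(190,100,350,260),scale=4)
move_to(env.get_obs()["tool_pos"]+[0,0,.1])
E
```

```text
time_s: 98.3
tool_pos: [0.4604, 0.1068, 0.0446]
tool_rot: [-166.5, 0.0, 81.9]
force: [-0.1, -0.5, -0.7]
grip_width: 0.0004
shift [-0.001 -0.235 -0.972]
```

View pics/t26.png

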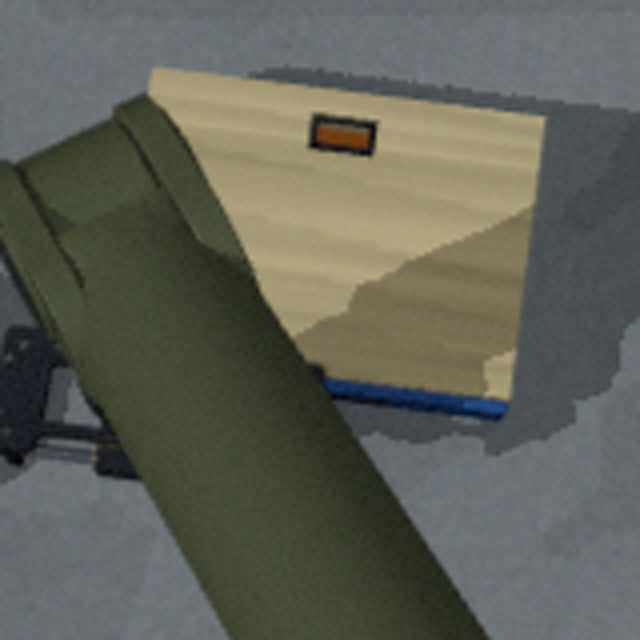

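The drawer stayed shut, with its bottom-right corner at (505,418), the same as at the start. I'll retract up and away and do the final check.

```bash
python3 -m pendant '[[0,-0.03,-0.12,0,0,0],[0,-0.06,-0.25,0,0,0],[0,-0.09,-0.37,0,0,0],[0,-0.12,-0.5,0,0,0],[0,-0.15,-0.62,0,0,0],[0,-0.18,-0.75,0,0,0],[0,-0.21,-0.87,0,0,0],[0,-0.24,-0.98,0,0,0]]'
python3 -m pendant '[[-0.1,0,-0.1,0,0,0],[-0.2,0,-0.2,0,0,0],[-0.35,0,-0.35,0,0,0],[-0.5,0,-0.5,0,0,0],[-0.6,0,-0.6,0,0,0],[-0.75,0,-0.7,0,0,0],[-0.87,0,-0.7,0,0,0],[-1,0,-0.7,0,0,0]]'
python3 -m pendant '[[-0.1,0,0,0,0,0],[-0.2,0,0,0,0,0],[-0.35,0,0,0,0,0],[-0.5,0,0,0,0,0],[-0.6,0,0,0,0,0],[-0.75,0,0,0,0,0],[-0.87,0,0,0,0,0],[-1,0,0,0,0,0]]'
python3 - <<'E'
from h import *
o,c=snap("top","t27.png",scale=1.4)
o,c=snap("scene","s27.png",scale=1.4)
E
```

```text
time_s: 99.35
tool_pos: [0.4607, 0.1067, 0.1463]
tool_rot: [-166.5, 0.0, 81.9]
force: [-0.8, -0.2, -0.5]
grip_width: 0.0003
time_s: 100.35
tool_pos: [0.4625, 0.0046, 0.2133]
tool_rot: [-166.5, 0.0, 81.9]
force: [-0.1, -0.5, -0.9]
grip_width: 0.0003
time_s: 101.35
tool_pos: [0.4487, -0.0944, 0.2136]
tool_rot: [-166.5, 0.0, 81.9]
force: [-0.3, -0.5, 0.2]
grip_width: 0.0002
```

View pics/t27.png

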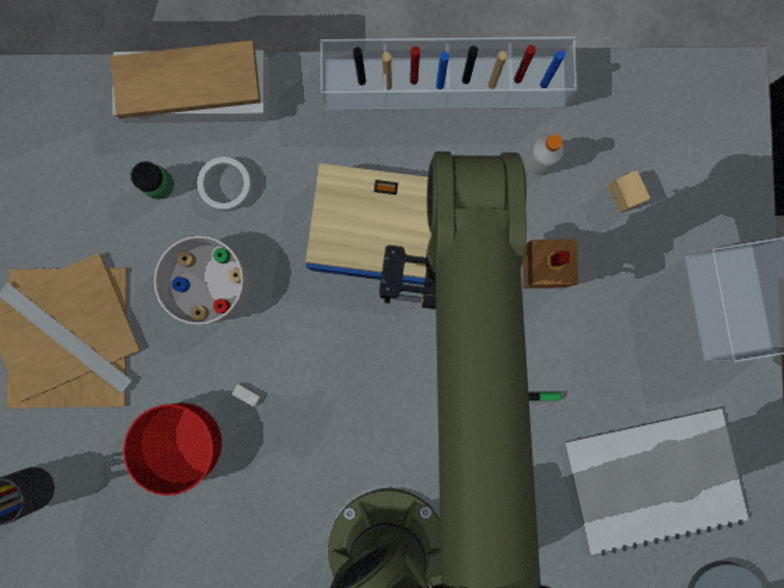

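View pics/s27.png

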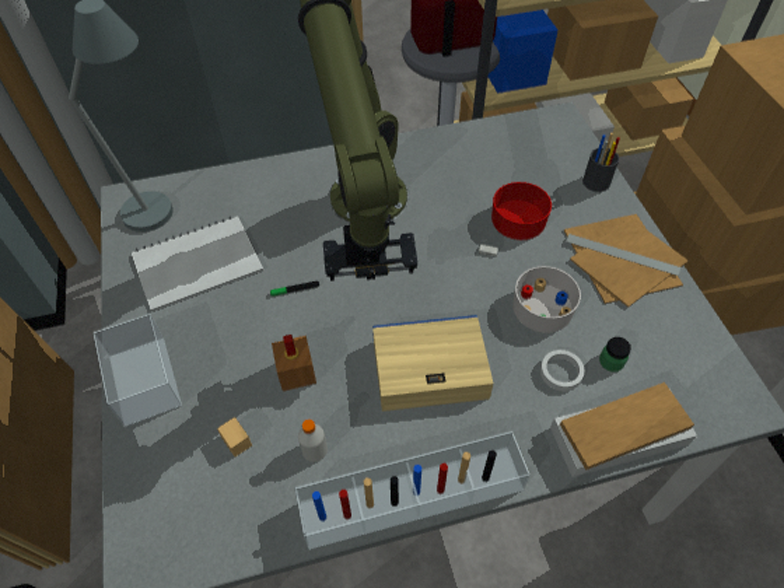

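The last pictures show all six beads in the pot, the drawer shut, the rod in its stand and the bystanders where they were. I'm handing in.

```bash
python3 -c "
from cell import env
print(env.sign_off())"
```

```text
the job is handed in; nothing more can be done
None
```

The job is done and handed in after about 101 s of robot time. I pressed the catch with the rod and the drawer sprang open. It held three coloured beads (green, blue and red), and I put all three in the white pot. I then stirred three anticlockwise turns with the tip about 12 mm above the table. Last, I stood the rod back in its stand and pushed the drawer shut.

**Last pictures:** All six beads are in the pot. The rod stands upright in its stand with the collar seated. The drawer front is back where it started and stayed shut when I let go. The tape, glue, eraser, paint jar and wooden block have not moved. The marker was partly hidden by the arm in the top view, but the scene view shows it where it was.

**Not as clean as the rest:** The wrist force briefly read about 50 N when the rod's collar landed on the stand the second time. That is below the 120 N wrist limit, and I take it as the held rod touching the stand, not the arm or gripper body. The catch was confirmed only by sight and by the drawer staying shut; there is no direct reading of it.

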